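# Feed a steel foot disc into a sprung clamp with a flat paddle

## Task

The steel foot disc is freshly coated, so never touch it with the gripper: slide the flat paddle under it on its stand, lift it and carry it balanced and level on the blade to the clamp. Feel for the sprung roller, push the disc gently against it just until the disc is clear of the two stub pins, and let it down behind them so that it lies flat on the rails, held between roller and pins. Then draw the paddle out and stand it back upright on the table about where it was, leaving the spool, the jar and the basket alone.

Things in the scene. Friction and masses are not known exactly. Their poses are not given: they have to be found in the camera images.
- paddle: Small flat steel paddle with an upright wooden handle, 0.22 kg, loose, standing on the table. Origin: centre of the underside, below the handle; z up, the blade points along x. Foot 44 x 44 x 4 mm, blade 4 mm thick, 28 mm wide, its tip at x = 99 mm.
- handle (a point): Grip point in the paddle's handle block, 60 mm above the underside. The block is 36 mm along the blade and 24 mm across it, from 4 to 84 mm above the underside. Best gripped across the 24 mm, firmly (about 50 N).
- blade (a point): Point on the blade's upper face, 4 mm above the underside, where the disc's centre lies when the disc touches the backstop (85 mm ahead of the origin). The backstop is a bar across the blade, 20 mm wide, 6 mm above its face, its front face 32 mm behind this point.
- disc: Round dark steel foot disc, 64 mm across, 6 mm thick, about 0.13 kg, loose, coated: not to be touched by the gripper. Origin: centre of its underside. +z up. At the start it lies across the stand's rails. Pushing it with more than 10 N spoils it, as does tipping it beyond about 14 degrees.
- stand: Fixed wooden stand, 4 mm base with two rails along its x axis, tops 22 mm above the table, x from -32 to 30 mm, each 18 mm wide; between them an open channel, y from -20 to 20 mm, floor 4 mm above the table. Origin: underside, within 5 mm of below the disc's centre. The blade goes in from the -x side (towards the robot), along +x.
- fixture: Fixed aluminium base plate of the clamp, x from -70 to 130 mm, y from -50 to 50 mm, 6 mm thick; origin on its underside. The grey clamp head is bolted on it through slots: head, rails, pins and roller sit together up to 16 mm either way along x from the nominal places below. The shift is not measured: find the roller by feel. The disc comes in along +x.
- rails_mid (a point): Nominal seat: underside centre of the seated disc, 22 mm above the table, plate axes; the real one is shifted along x with the head. Two rails, 18 mm wide, x from -32 to 30 mm of it, with a channel 40 mm wide (floor 6 mm above the table) between them for the blade to sink into and be drawn out along -x. Seated, the disc is held by the roller (in 3.5 mm) and both pins.
- pins_mid (a point): Nominal midpoint, at top height, between the two stub pins (shifted along x with the head): 8 mm across, 26 mm to each side, tops 26 mm above the table, 4 mm above the rails, 25 mm on the -x side of the seat. The disc goes in above them (underside at about 28 mm), pushes the roller in 5 to 7 mm, and is then let straight down.
- roller_mid (a point): Nominal axis of the sprung white roller at rest (shifted along x with the head), 31 mm above the table, axis along y, 16 mm across, 24 mm long, spins freely so the disc slides down it. It yields along +x: 1.5 N at first touch, 3.9 N at 4 mm, 5 N at 5.8 mm, hard stop at 7.5 mm (6 N). The disc clears the pins from 4 mm on. Fixed block 34 mm high 10 mm behind it.
- spool: Straw-coloured spool, 60 mm across, 62 mm high, loose bystander; origin at the centre of its underside.
- jar: Lidded jar, 56 mm across, 75 mm high, loose bystander; origin at the centre of its underside.
- basket: Small straw-coloured bowl-shaped basket, 100 mm across, 50 mm high, loose bystander; origin at the centre of its underside.
Things that resemble listed ones, but are neither listed nor needed, are in the scene too. Leave any purple look-alike of the paddle alone.

How it is judged:
On the way, in this order (a step that is already met when the one before it is completed fails the run):
1. the disc is carried on the paddle, level, lifted clear of the stand (height (world z) of disc above 0.05 m and contact force between paddle and disc above 0.4 N and angle between disc's own z axis and vertical below 0.15 rad), for 0.3 s.
2. the disc lies flat on the clamp's rails between roller and pins, the paddle off it (z of disc in the frame of fixture between 0.0205 and 0.0235 m and x of disc in the frame of fixture between -0.02 and 0.02 m and y of disc in the frame of fixture between -0.004 and 0.004 m and angle between disc's own z axis and vertical below 0.05 rad and contact force between paddle and disc below 0.1 N), for 0.3 s.
At the end, for the whole second after the job is handed in: The disc lies at rest on the clamp rails between roller and pins, flat within 3 degrees, underside 20.5 to 23.5 mm above the table, within 20 mm (along) and 4 mm (across) of the plate origin; the paddle stands upright at rest on the table within 60 mm of its start (z of disc in the frame of fixture between 0.0205 and 0.0235 m and x of disc in the frame of fixture between -0.02 and 0.02 m and y of disc in the frame of fixture between -0.004 and 0.004 m and angle between each of disc, paddle's own z axis and vertical below 0.05 rad and linear speed of each of disc, paddle below 0.01 m/s and distance of paddle from where it was at the start of the episode below 0.06 m and height (world z) of paddle below 0.003 m); the robot touches nothing.
It fails at once if the gripper touches the coated disc (contact force between the fingers and disc above 0.2 N).
It fails at once if the paddle pushes the disc with more than 10 N (contact force between paddle and disc above 10 N).
It fails at once if the disc is tipped by more than 0.25 rad (14 degrees) (angle between disc's own z axis and vertical above 0.25 rad).
It fails at once if the disc is dropped to the table (height (world z) of disc below 0.015 m).
It fails at once if the spool, jar or basket is shifted by more than 15 mm or tipped (distance of any of spool, jar, basket from where it was at the start of the episode above 0.015 m or angle between any of spool, jar, basket's own z axis and vertical above 0.2 rad).
It also fails if it takes over 67 s, if anything falls off the work surface, if the arm or the gripper's body presses on something with over 40 N, if the wrist force passes 120 N, or if a joint passes its speed limit or range.

## Robot

A 6-joint arm with a two-finger parallel gripper is mounted at the origin on the work surface. World frame = base frame: x ahead of the robot, y to its left, z up, the work surface at z = 0. Lengths are in m, angles in rad, forces in N, time in s.
With the tool pointing down it reaches from about 0.225 to 0.875 m from the base axis. Payload 3.4 kg.
Tool frame: the origin (TCP) lies between the finger pads; the fingertips stand 11 mm ahead of it and the grasp point (between the pads) lies 8 mm behind it; z points along the fingers, y is the direction in which the jaws open and shut (so a half turn about z gives the same grasp; the last joint's range is limited). The gripper opens to 85 mm and grips with 20 to 120 N. Pads are 22 mm wide; open, the fingers measure 114 mm over their backs; the gripper's body (76 mm by 85 mm) begins 54 mm behind the grasp point. The pads swing forward as they close: fully open they stand 13 mm farther back than shut.
Start: joints at [1.058, 0.276, 1.505, -0, 1.361, -0.121], TCP at [0.22, 0.531, 0.242] pointing down, gripper open.
Joint ranges: [-2.89, 2.89], [-0.75, 2.08], [0.22, 2.7], [-1.18, 4.32], [0.11, 2.71], [-2.7, 2.7]. Speed limits (rad/s): [2.57, 2.57, 3.14, 3.14, 3.14, 3.14].

## Interface

Orientations are given as a unit quaternion [w, x, y, z].
In Python, from rig import manip gives the robot as it stands. The module is installed in compiled form; this text tells all that it offers.
- The arm moves only by the tool move_arm, never from a script. Its argument "series" is a list that holds one entry, the list of rows, each a list of 7 numbers: the shift along the world's x, y, z in m, then the turn, a rotation vector about the world's x, y, z in rad, then the finger opening in m, from 0 to 0.0854. A call has 1 to 20 rows; each row shifts and turns the commanded pose from where the row before left it; what a row does not reach is not made up. A row lasts 1/12 s, in which the tool goes at most 41.7 mm and 7.16 degrees, less where a joint would pass 70% of its speed; a pose out of reach is approached as far as the arm can. A call with a gripper value outside its range is refused whole. The fingers move at their own pace and stop on an object; "newtons" is the grip in N (left out, the last holds). Time passes only in rows, so rows that do not move let the fingers close. It gives the time, the measured TCP pose, the force and the opening at its end, in the units of the state.
- manip.get_state(): the state, without advancing time (a new reading comes with each control period).
- manip.get_image(name): name is "side" or "top" or "wrist"; returns a dict with "color" (400x640x3 uint8, red, green, blue), "fx", "fy", "cx", "cy" (pixels), "k1" (the pictures are not rectified: a ray, as slopes to the right and down, at radius r is drawn at 1 + k1 r^2 times it, then the intrinsics apply), "R" (3x3) and "t" (3): a world point X has camera coordinates R X + t; the wrist camera has in their place "tool_from_camera" (4x4, takes a point from camera to tool coordinates, whose origin is the TCP and whose axes are the flange's). Camera axes: x right, y down, z forward; pixel columns grow to the right and rows downward; lengths in m; the calibration is good to about 2 mm. A picture is of the moment at which its call begins: read the wrist's pose just before it. There is no depth.
- manip.sign_off(): hands the job in, once; it reports no verdict.
The state is a dict: "clock": time; "qpos": joint angles; "qd": joint speeds; "effort": joint torques, N m; "position": TCP position; "ee_rot": TCP orientation; "contact_force": force on the tool from outside, world axes, zero at the start; "moment": the same for the moment, N m; "width": finger opening in m.
Only numpy, scipy, OpenCV 4.12 (cv2) and the standard library are available. Lean on these libraries where they do the work, as an engineer would, in place of code of your own. Each camera call takes 0.05 s, during which the arm holds its last target.

## Working session

There is one attempt and no reset: what is moved stays moved. The work goes in short steps, Python scripts to look and compute and a tool call to move; the robot and the scene stay as the last step left them, time stands still between calls to the robot, and variables do not carry over. Pictures are saved under pics/ and viewed, and the job is handed in when it is done.

Besides the shell and the picture viewer there is one more tool, called after "Emit:" in YAML: its name, and indented under it one key for each argument. move_arm: Moves the arm, as the interface text tells. Its arguments: {"type":"object","properties":{"series":{"type":"array"},"newtons":{"type":"number"}},"required":["series"]}

```bash
mkdir -p pics; cat > h.py <<'E'
import numpy as np, cv2
from rig import manip
def save(n,f):
    im=manip.get_image(n); cv2.imwrite(f,im['color'][:,:,::-1]); 
    np.save(f+'.npy',im,allow_pickle=True); return im
def load(f): return np.load(f+'.npy',allow_pickle=True).item()
def ray(im,u,v):
    K=np.array([[im['fx'],0,im['cx']],[0,im['fy'],im['cy']],[0,0,1.]])
    # invert radial: xd = x(1+k1 r^2)
    xd=np.array([(u-im['cx'])/im['fx'],(v-im['cy'])/im['fy']]); x=xd.copy()
    for _ in range(30): x=xd/(1+im['k1']*(x@x))
    R=np.array(im['R']);t=np.array(im['t'])
    return -R.T@t, R.T@np.array([x[0],x[1],1.])
def onz(im,u,v,z):
    c,d=ray(im,u,v); return c+d*(z-c[2])/d[2]
def proj(im,X):
    p=np.array(im['R'])@np.array(X)+np.array(im['t']); x=p[:2]/p[2]; x=x*(1+im['k1']*(x@x))
    return np.array([im['fx']*x[0]+im['cx'],im['fy']*x[1]+im['cy']])
def tri(im1,p1,im2,p2):
    c1,d1=ray(im1,*p1);c2,d2=ray(im2,*p2);d1=d1/np.linalg.norm(d1);d2=d2/np.linalg.norm(d2)
    A=np.stack([d1,-d2],1);s=np.linalg.lstsq(A,c2-c1,rcond=None)[0]
    a=c1+s[0]*d1;b=c2+s[1]*d2; return (a+b)/2,np.linalg.norm(a-b)
E
python3 - <<'E'
from h import *
print(manip.get_state())
for n in ['top','side']:
    im=save(n,f'pics/{n}0.png'); print({k:v for k,v in im.items() if k!='color'}, 'cam',-np.array(im['R']).T@np.array(im['t']))
E
```

```text
{'clock': 0.0, 'qpos': array([ 1.05796917e+00,  2.76574500e-01,  1.50608970e+00,  1.76616208e-06,
        1.36066898e+00, -1.21041442e-01]), 'qd': array([-0.00086392, -0.00065986, -0.00040078,  0.00062716,  0.00076746,
       -0.00050757]), 'effort': array([ 3.56504688e-04, -4.16772687e+01, -2.45806450e+01, -1.24050898e-04,
        1.11370548e-02, -3.64660673e-05]), 'position': array([0.21934774, 0.53100078, 0.24146867]), 'ee_rot': array([-2.72041043e-04,  1.94642503e-01,  9.80873865e-01, -8.26646822e-04]), 'contact_force': array([-0.31750724,  0.19736865, -0.37225503]), 'moment': array([ 0.00305734, -0.03281398,  0.02611932]), 'width': 0.0855086353378522}
{'fx': 407.43587113080054, 'fy': 407.43587113080054, 'cx': 313.0460072755891, 'cy': 196.64995287956145, 'k1': -0.08776934208832693, 'R': array([[-0.02555698, -0.99949326,  0.01897539],
       [-0.98184657,  0.02152801, -0.18845123],
       [ 0.18794723, -0.02344717, -0.98189921]]), 't': array([-0.00701845,  0.5963489 ,  1.11496035])} cam [0.37579003 0.00628957 1.20729456]
{'fx': 377.6869979466532, 'fy': 377.6869979466532, 'cx': 317.3280294463426, 'cy': 204.48798571139935, 'k1': -0.007507697541678749, 'R': array([[ 0.79628736, -0.60476467, -0.01364334],
       [-0.31786867, -0.39913231, -0.86003076],
       [ 0.51467072,  0.68916841, -0.51005975]]), 't': array([-0.46298277,  0.24314073,  1.05308894])} cam [-0.09603989 -0.90870593  0.73993016]
```

View pics/top0.png

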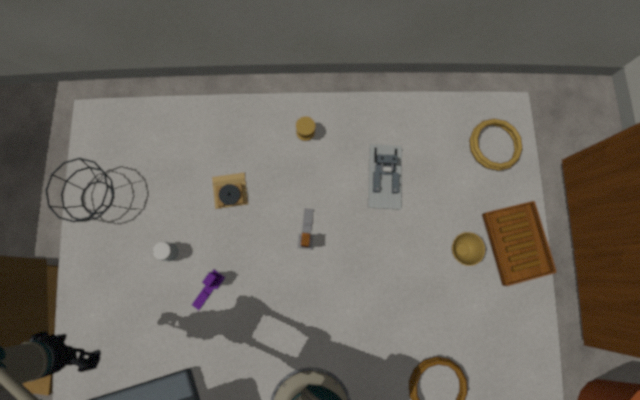

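View pics/side0.png

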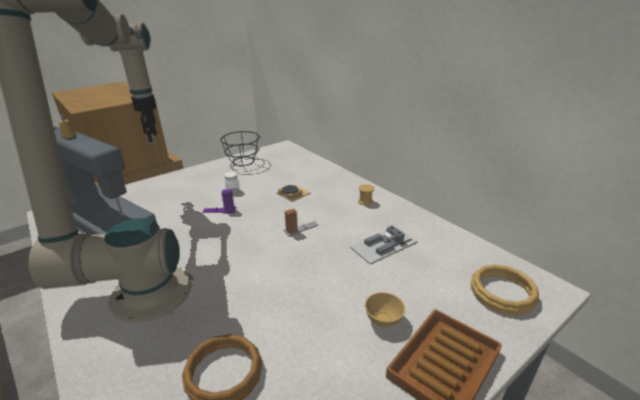

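```bash
python3 - <<'E'
from h import *
im=load('pics/top0.png')
c=im['color'][110:310,150:470,::-1]
cv2.imwrite('pics/topz0.png',cv2.resize(c[:130,:],None,fx=2.5,fy=2.5,interpolation=cv2.INTER_CUBIC))
for n,u,v,z in [('handle',305,240,.084),('bladetip',309,209,.004),('disc',230,194,.028),('stand',230,190,.0),('fix',385,178,.006),('purple',213,280,.08),('spool',306,128,.062),('jar',165,251,.075),('basket',469,249,.04)]:
    print(n,onz(im,u,v,z).round(3))
im=manip.get_image('wrist');print({k:v for k,v in im.items() if k!='color'})
E
```

```text
handle [0.47  0.005 0.084]
bladetip [ 0.569 -0.009  0.004]
disc [0.615 0.223 0.028]
stand [0.633 0.228 0.   ]
fix [ 0.659 -0.243  0.006]
purple [0.367 0.258 0.08 ]
spool [ 0.803 -0.005  0.062]
jar [0.448 0.394 0.075]
basket [ 0.434 -0.471  0.04 ]
{'fx': 322.71964660865825, 'fy': 322.71964660865825, 'cx': 319.67716322720474, 'cy': 197.06324908626263, 'k1': -0.0022864511771301214, 'tool_from_camera': array([[ 9.02429248e-05, -9.65298595e-01, -2.61148645e-01,
         6.69318092e-02],
       [ 9.99999862e-01, -4.78498344e-05,  5.22431546e-04,
         1.21201606e-03],
       [-5.16798357e-04, -2.61148656e-01,  9.65298458e-01,
        -1.31066729e-01],
       [ 0.00000000e+00,  0.00000000e+00,  0.00000000e+00,
         1.00000000e+00]])}
```

View pics/topz0.png

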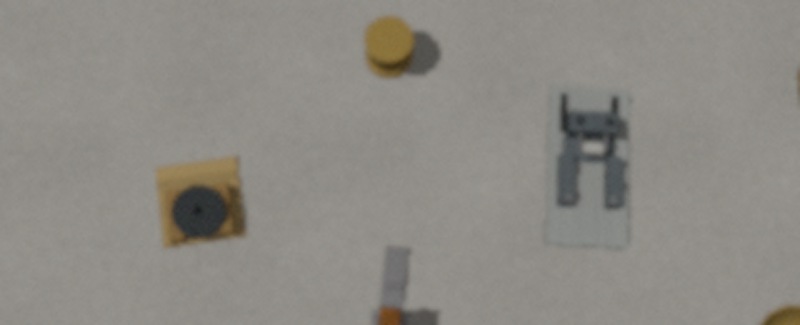

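Emit:
move_arm:
  series:
    - [[0.015, -0.014, 0, 0, 0, -0.12, 0.085], [0.015, -0.014, 0, 0, 0, -0.12, 0.085], [0.015, -0.014, 0, 0, 0, -0.12, 0.085], [0.015, -0.014, 0, 0, 0, -0.12, 0.085], [0.015, -0.014, 0, 0, 0, -0.12, 0.085], [0.015, -0.014, 0, 0, 0, -0.12, 0.085], [0.015, -0.014, 0, 0, 0, -0.12, 0.085], [0.015, -0.014, 0, 0, 0, -0.12, 0.085], [0.015, -0.014, 0, 0, 0, -0.12, 0.085], [0.015, -0.014, 0, 0, 0, -0.12, 0.085], [0.015, -0.014, 0, 0, 0, -0.12, 0.085], [0.015, -0.014, 0, 0, 0, -0.12, 0.085], [0.015, -0.014, 0, 0, 0, -0.12, 0.085], [0.015, -0.014, 0, 0, 0, -0.12, 0.085], [0.015, -0.014, 0, 0, 0, -0.12, 0.085], [0.015, -0.014, 0, 0, 0, -0.12, 0.085], [0.015, -0.014, 0, 0, 0, -0.12, 0.085], [0.015, -0.014, 0, 0, 0, -0.12, 0.085], [0.015, -0.014, 0, 0, 0, -0.12, 0.085], [0.015, -0.014, 0, 0, 0, -0.12, 0.085]]

```text
clock: 1.82
position: [0.52, 0.2506, 0.242]
ee_rot: [0.0, 0.985, 0.171, -0.0]
contact_force: [0.6, 0.6, -0.7]
width: 0.0849
```

Emit:
move_arm:
  series:
    - [[0.01, -0.01, -0.015, 0, 0, -0.12, 0.085], [0.01, -0.01, -0.015, 0, 0, -0.12, 0.085], [0.01, -0.01, -0.015, 0, 0, -0.11, 0.085], [0, 0, 0, 0, 0, 0, 0.085], [0, 0, 0, 0, 0, 0, 0.085], [0, 0, 0, 0, 0, 0, 0.085]]

```text
clock: 2.32
position: [0.5494, 0.2219, 0.1977]
ee_rot: [-0.0, 1.0, 0.001, -0.0]
contact_force: [0.7, 0.0, -0.7]
width: 0.0851
```

```bash
cat >> h.py <<'E'
from scipy.spatial.transform import Rotation as Ro
def savew(f):
    s=manip.get_state(); im=manip.get_image('wrist'); 
    q=s['ee_rot']; Rt=Ro.from_quat([q[1],q[2],q[3],q[0]]).as_matrix()
    T=np.eye(4);T[:3,:3]=Rt;T[:3,3]=s['position']; C=T@np.array(im['tool_from_camera']); 
    im['R']=C[:3,:3].T; im['t']=-C[:3,:3].T@C[:3,3]
    cv2.imwrite(f,im['color'][:,:,::-1]); np.save(f+'.npy',im,allow_pickle=True)
    print('t',s['clock'],'pos',s['position'].round(4),'rotvec/yaw of tool x',np.degrees(np.arctan2(Rt[1,0],Rt[0,0])).round(2),'toolz',Rt[:,2].round(4),'F',s['contact_force'].round(2),'w',round(s['width'],4),'cam',C[:3,3].round(3))
    return im
E
python3 -c "
from h import *
savew('pics/w1.png')"
```

```text
t 2.3167 pos [0.5494 0.2219 0.1977] rotvec/yaw of tool x 0.1 toolz [-2.e-04  5.e-04 -1.e+00] F [ 0.7   0.   -0.65] w 0.0851 cam [0.615 0.223 0.329]
```

View pics/w1.png

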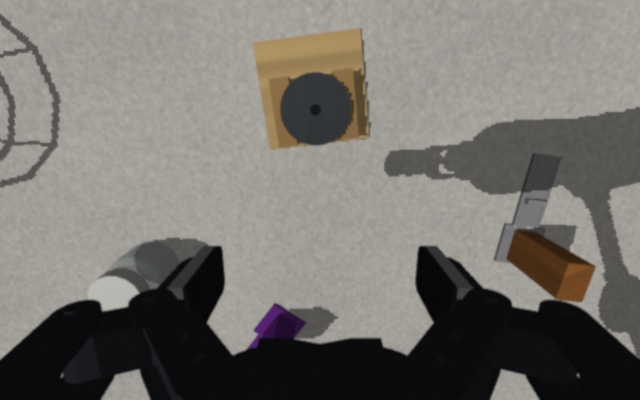

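```bash
python3 - <<'E'
from h import *
im=load('pics/w1.png'); c=im['color']
cv2.imwrite('pics/w1z.png',cv2.resize(c[15:165,235:390,::-1],None,fx=4,fy=4,interpolation=cv2.INTER_CUBIC))
hsv=cv2.cvtColor(c,cv2.COLOR_RGB2HSV)
m=((c.max(2)<75)).astype(np.uint8); m[:, :260]=0;m[:,360:]=0;m[:50]=0;m[170:]=0
n,l,st,ce=cv2.connectedComponentsWithStats(m)
for i in range(1,n):
    if st[i,4]>500: print(st[i],ce[i],onz(im,*ce[i],.028))
cs,_=cv2.findContours(m,cv2.RETR_EXTERNAL,cv2.CHAIN_APPROX_NONE); k=max(cs,key=cv2.contourArea); print(cv2.fitEllipse(k), onz(im,*cv2.fitEllipse(k)[0],.028))
E
```

```text
[ 281   73   72   72 4070] [316.11793612 108.39262899] [0.61616153 0.22696372 0.028     ]
((316.11846923828125, 108.38844299316406), (70.85499572753906, 71.40270233154297), 104.32689666748047) [0.61616516 0.22696324 0.028     ]
```

View pics/w1z.png

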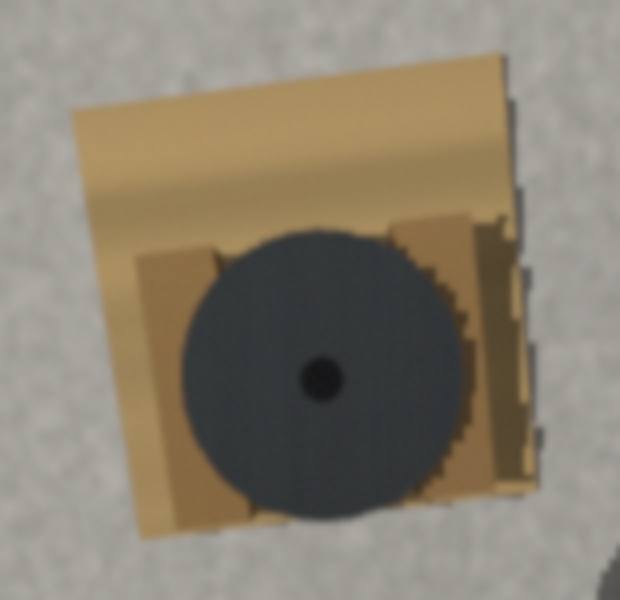

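```bash
python3 - <<'E'
from h import *
im=load('pics/w1.png')
def P(a,z): return onz(im,235+a[0]/4,15+a[1]/4,z)
for a,b,z in [((72,110),(500,55),.004),((72,110),(140,538),.004),((140,538),(537,488),.004),((137,257),(178,530),.022),((470,213),(493,492),.022),((137,257),(470,213),.022),((178,530),(493,492),.022)]:
    A=P(a,z);B=P(b,z);d=B-A;print(A.round(4),B.round(4),np.linalg.norm(d).round(4),np.degrees(np.arctan2(d[1],d[0])).round(2))
c=(P((137,257),.022)+P((178,530),.022)+P((470,213),.022)+P((493,492),.022))/4; print(c)
E
```

```text
[0.6749 0.2855 0.004 ] [0.6866 0.1871 0.004 ] 0.0991 -83.22
[0.6749 0.2855 0.004 ] [0.5764 0.2735 0.004 ] 0.0992 -173.08
[0.5764 0.2735 0.004 ] [0.589  0.1745 0.004 ] 0.0998 -82.77
[0.6413 0.269  0.022 ] [0.5805 0.2617 0.022 ] 0.0613 -173.13
[0.6507 0.1947 0.022 ] [0.5895 0.1875 0.022 ] 0.0616 -173.36
[0.6413 0.269  0.022 ] [0.6507 0.1947 0.022 ] 0.075 -82.83
[0.5805 0.2617 0.022 ] [0.5895 0.1875 0.022 ] 0.0747 -83.07
[0.61547687 0.22822927 0.022     ]
```

Emit:
move_arm:
  series:
    - [[0, -0.01, 0, 0, 0, 0, 0.085], [0.002, -0.02, 0, 0, 0, 0, 0.085], [0.004, -0.03, 0, 0, 0, 0, 0.085], [0.004, -0.035, 0, 0, 0, 0, 0.085], [0.005, -0.035, 0, 0, 0, 0, 0.085], [0.005, -0.035, 0, 0, 0, 0, 0.085], [0.005, -0.035, 0, 0, 0, 0, 0.085], [0.005, -0.035, 0, 0, 0, 0, 0.085], [0.005, -0.035, 0, 0, 0, 0, 0.085], [0.004, -0.035, 0, 0, 0, 0, 0.085], [0.004, -0.035, 0, 0, 0, 0, 0.085], [0.004, -0.035, 0, 0, 0, 0, 0.085], [0.003, -0.035, 0, 0, 0, 0, 0.085], [0, -0.035, 0, 0, 0, 0, 0.085], [0, -0.02, 0, 0, 0, 0, 0.085], [0, 0, 0, 0, 0, 0, 0.085], [0, 0, 0, 0, 0, 0, 0.085], [0, 0, 0, 0, 0, 0, 0.085]]

```text
clock: 3.87
position: [0.5993, -0.2427, 0.1978]
ee_rot: [-0.0, 1.0, 0.0, 0.0]
contact_force: [0.4, 1.0, 0.6]
width: 0.0848
```

```bash
python3 -c "
from h import *
im=savew('pics/w2.png')
cv2.imwrite('pics/w2z.png',cv2.resize(im['color'][0:200,220:420,::-1],None,fx=3,fy=3,interpolation=cv2.INTER_CUBIC))"
```

```text
t 3.8667 pos [ 0.5993 -0.2427  0.1978] rotvec/yaw of tool x 0.03 toolz [ 2.e-04  6.e-04 -1.e+00] F [0.36 1.04 0.57] w 0.0848 cam [ 0.665 -0.241  0.329]
```

View pics/w2.png

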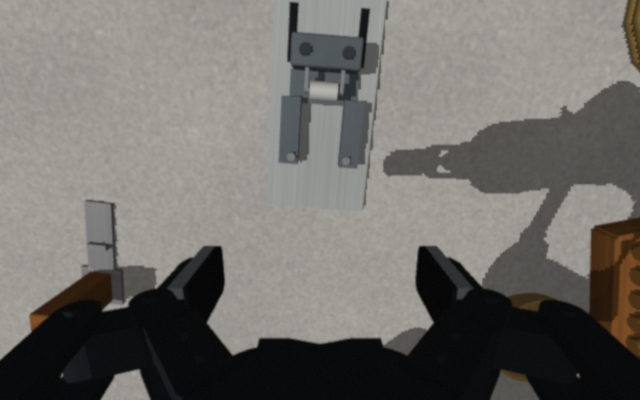

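View pics/w2z.png

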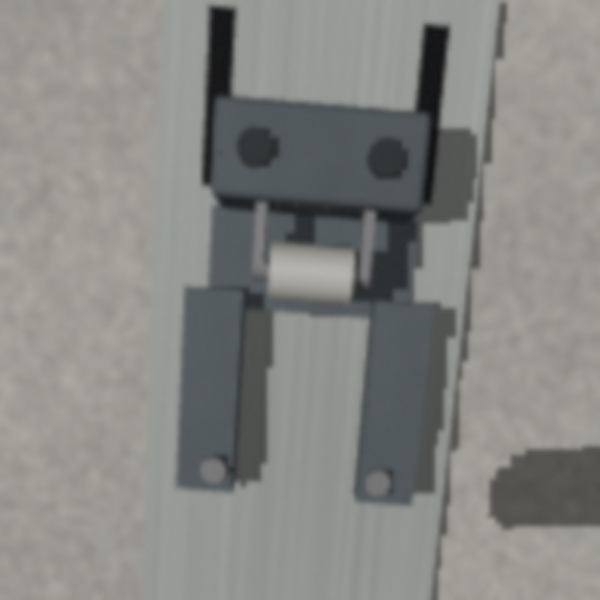

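```bash
python3 - <<'E'
from h import *
im=load('pics/w2.png')
def P(a,z): return onz(im,220+a[0]/3,a[1]/3,z)
def yaw(A,B): d=B-A; return np.degrees(np.arctan2(d[1],d[0])).round(2),np.linalg.norm(d).round(4)
p1=P((213,471),.026);p2=P((377,484),.026);pm=(p1+p2)/2;print('pins',p1,p2,pm,yaw(p2,p1))
r=P((312,273),.039-.002);print('roller',r)
for n,a,b,z in [('L out',(177,488),(185,288),.022),('L in',(235,490),(245,290),.022),('R in',(355,502),(371,304),.022),('R out',(412,504),(432,305),.022),('block front',(417,213),(217,197),.034),('plate L',(150,560),(163,60),.006),('plate R',(438,560),(497,60),.006)]:
    A=P(a,z);B=P(b,z);print(n,A.round(4),B.round(4),yaw(A,B))
print('plate near corners',onz(im,270,207,.006),onz(im,364,209,.006))
c=(sum(P(q,.022) for q in [(177,488),(185,288),(412,504),(432,305)])/4);print('rails c',c)
print('yaw pin->roller',yaw(pm*[1,1,0],r*[1,1,0]))
# paddle
print('paddle blade tip',onz(im,86,201,.004),onz(im,114,204,.004),onz(im,88,268,.004),onz(im,123,302,.004))
E
```

```text
pins [ 0.62203891 -0.2139549   0.026     ] [ 0.61797804 -0.26547077  0.026     ] [ 0.62000847 -0.23971283  0.026     ] (np.float64(85.49), np.float64(0.0517))
roller [ 0.6805573  -0.24463263  0.037     ]
L out [ 0.616 -0.202  0.022] [ 0.677  -0.2064  0.022 ] (np.float64(-4.11), np.float64(0.0612))
L in [ 0.6154 -0.2205  0.022 ] [ 0.6765 -0.2245  0.022 ] (np.float64(-3.79), np.float64(0.0612))
R in [ 0.6116 -0.2589  0.022 ] [ 0.6724 -0.2628  0.022 ] (np.float64(-3.68), np.float64(0.061))
R out [ 0.6109 -0.2771  0.022 ] [ 0.6721 -0.2813  0.022 ] (np.float64(-3.91), np.float64(0.0613))
block front [ 0.697  -0.2746  0.034 ] [ 0.7013 -0.2176  0.034 ] (np.float64(85.75), np.float64(0.0572))
plate L [ 0.5886 -0.1899  0.006 ] [ 0.7433 -0.1999  0.006 ] (np.float64(-3.7), np.float64(0.1549))
plate R [ 0.5887 -0.2885  0.006 ] [ 0.7433 -0.3004  0.006 ] (np.float64(-4.4), np.float64(0.155))
plate near corners [ 0.56680684 -0.18901494  0.006     ] [ 0.56471245 -0.28734469  0.006     ]
rails c [ 0.6440231 -0.2417062  0.022    ]
yaw pin->roller (np.float64(-4.65), np.float64(0.0607))
paddle blade tip [0.57257691 0.00405681 0.004     ] [ 0.56932857 -0.02483613  0.004     ] [0.49518806 0.01645495 0.004     ] [ 0.45234598 -0.01570602  0.004     ]
```

Emit:
move_arm:
  series:
    - [[-0.008, 0.01, 0, 0, 0, -0.01, 0.085], [-0.016, 0.02, 0, 0, 0, -0.01, 0.085], [-0.022, 0.027, 0, 0, 0, -0.015, 0.085], [-0.022, 0.027, 0, 0, 0, -0.015, 0.085], [-0.022, 0.027, 0, 0, 0, -0.015, 0.085], [-0.022, 0.027, 0, 0, 0, -0.015, 0.085], [-0.022, 0.027, 0, 0, 0, -0.015, 0.085], [-0.022, 0.027, 0, 0, 0, -0.015, 0.085], [-0.022, 0.027, 0, 0, 0, 0, 0.085], [-0.016, 0.018, 0, 0, 0, 0, 0.085], [-0.006, 0.006, 0, 0, 0, 0, 0.085], [0, 0, 0, 0, 0, 0, 0.085], [0, 0, 0, 0, 0, 0, 0.085], [0, 0, 0, 0, 0, 0, 0.085]]

```text
clock: 5.08
position: [0.401, -0.0011, 0.1978]
ee_rot: [0.0, 0.998, -0.055, 0.001]
contact_force: [-0.2, 0.8, 0.2]
width: 0.0853
```

```bash
python3 -c "
from h import *
im=savew('pics/w3.png')
cv2.imwrite('pics/w3z.png',cv2.resize(im['color'][0:200,220:420,::-1],None,fx=3,fy=3,interpolation=cv2.INTER_CUBIC))"
```

```text
t 5.0833 pos [ 0.401  -0.0011  0.1978] rotvec/yaw of tool x -6.29 toolz [ 2.e-03 -9.e-04 -1.e+00] F [-0.17  0.8   0.24] w 0.0853 cam [ 0.466 -0.007  0.329]
```

View pics/w3.png

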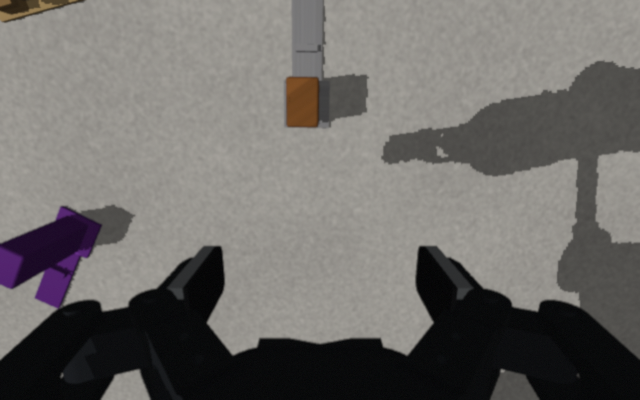

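View pics/w3z.png

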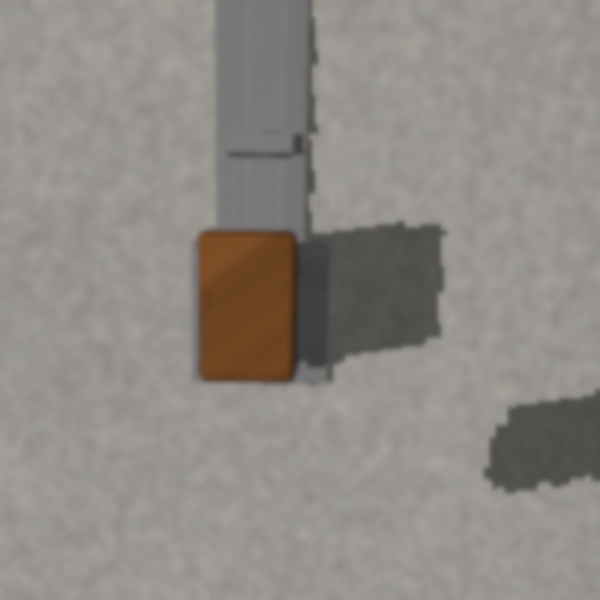

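```bash
python3 - <<'E'
from h import *
im=load('pics/w3.png'); c=im['color']
hsv=cv2.cvtColor(c,cv2.COLOR_RGB2HSV)
m=((hsv[:,:,1]>140)&(hsv[:,:,0]<20)).astype(np.uint8);m[:50]=0;m[160:]=0;m[:,:250]=0;m[:,350:]=0
cs,_=cv2.findContours(m,cv2.RETR_EXTERNAL,cv2.CHAIN_APPROX_NONE);k=max(cs,key=cv2.contourArea);r=cv2.minAreaRect(k);print(r)
x,y,w,h=cv2.boundingRect(k);print(x,y,w,h)
cen=onz(im,x+w/2-.5,y+h/2-.5,.084);print('handle top',cen)
def P(a,z): return onz(im,220+a[0]/3,a[1]/3,z)
for a,b in [((217,220),(217,5)),((306,220),(309,5))]:
    A=P(a,.004);B=P(b,.004);d=B-A;print(A,B,np.degrees(np.arctan2(d[1],d[0])))
for a,b in [((200,375),(202,235)),((293,375),(293,235))]:
    A=P(a,.084);B=P(b,.084);d=B-A;print(A,B,np.degrees(np.arctan2(d[1],d[0])))
A,B=P((197,381),.002),P((330,380),.002);print('foot near edge',A,B,np.linalg.norm(A-B))
f=(A+B)/2; print('origin from foot',f+0.022*np.array([np.cos(-.115),np.sin(-.115),0]))
t=(0.571,-0.0104);print('orig from tip',t[0]-.099*np.cos(.115),t[1]+.099*np.sin(.115))
E
```

```text
((302.5, 101.5), (47.0, 31.0), 90.0)
287 78 32 48
handle top [0.47356346 0.00500957 0.084     ]
[0.50248154 0.01524009 0.004     ] [0.56240895 0.00731828 0.004     ] -7.530271748107863
[ 0.49940986 -0.01264367  0.004     ] [ 0.55939534 -0.02003944  0.004     ] -7.028673034133955
[0.4582551  0.01873829 0.084     ] [0.49053805 0.01383813 0.084     ] -8.63091331242713
[ 0.45573764 -0.00411117  0.084     ] [ 0.48816115 -0.00773415  0.084     ] -6.375753034572664
foot near edge [0.45388087 0.02849827 0.002     ] [ 0.44939029 -0.01521892  0.002     ] 0.04394721851645907
origin from foot [0.47349027 0.00411525 0.002     ]
orig from tip 0.47265391635289256 0.0009599221509727189
```

Emit:
move_arm:
  series:
    - [[0.01, 0.001, 0, 0, 0, -0.018, 0.085], [0.02, 0.0016, 0, 0, 0, 0, 0.085], [0.02, 0.0015, 0, 0, 0, 0, 0.085], [0.0145, 0.001, -0.005, 0, 0, 0, 0.085], [0.008, 0.0005, -0.01, 0, 0, 0, 0.085], [0, 0, -0.02, 0, 0, 0, 0.085], [0, 0, -0.02, 0, 0, 0, 0.085], [0, 0, -0.02, 0, 0, 0, 0.085], [0, 0, -0.02, 0, 0, 0, 0.085], [0, 0, -0.02, 0, 0, 0, 0.085], [0, 0, -0.015, 0, 0, 0, 0.085], [0, 0, -0.01, 0, 0, 0, 0.085], [0, 0, -0.0055, 0, 0, 0, 0.085], [0, 0, 0, 0, 0, 0, 0.085], [0, 0, 0, 0, 0, 0, 0.085], [0, 0, 0, 0, 0, 0, 0.085]]

```text
clock: 6.47
position: [0.4728, 0.0048, 0.0522]
ee_rot: [0.0, 0.998, -0.064, 0.001]
contact_force: [1.2, -0.5, -0.1]
width: 0.0849
```

```bash
python3 -c "
from h import *
im=savew('pics/w4.png')"
```

```text
t 6.4667 pos [0.4728 0.0048 0.0522] rotvec/yaw of tool x -7.37 toolz [ 1.1e-03 -2.0e-04 -1.0e+00] F [ 1.16 -0.52 -0.06] w 0.0849 cam [ 0.538 -0.002  0.183]
```

View pics/w4.png

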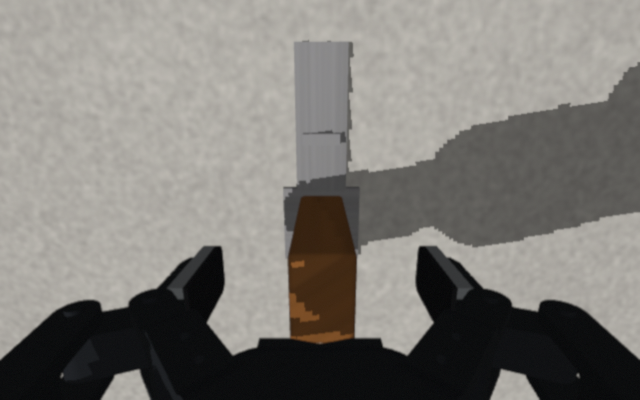

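Emit:
move_arm:
  series:
    - [[0, 0, 0, 0, 0, 0, 0.06], [0, 0, 0, 0, 0, 0, 0.045], [0, 0, 0, 0, 0, 0, 0.035], [0, 0, 0, 0, 0, 0, 0.028], [0, 0, 0, 0, 0, 0, 0.022], [0, 0, 0, 0, 0, 0, 0.015], [0, 0, 0, 0, 0, 0, 0.01], [0, 0, 0, 0, 0, 0, 0.01], [0, 0, 0, 0, 0, 0, 0.01], [0, 0, 0, 0, 0, 0, 0.01]]
  newtons: 50

```text
clock: 7.35
position: [0.4721, 0.0051, 0.052]
ee_rot: [0.0, 0.998, -0.064, 0.0]
contact_force: [-1.3, 0.5, 3.9]
width: 0.0235
```

```bash
python3 -c "
from h import *
im=savew('pics/w5.png')"
```

```text
t 7.35 pos [0.4721 0.0051 0.052 ] rotvec/yaw of tool x -7.34 toolz [ 2.e-04 -1.e-04 -1.e+00] F [-1.3   0.53  3.88] w 0.0235 cam [ 0.537 -0.002  0.183]
```

View pics/w5.png

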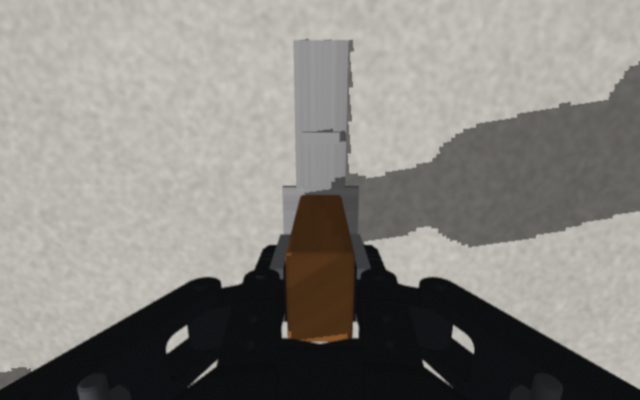

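```bash
python3 - <<'E'
from h import *
im=load('pics/w5.png')
th=np.radians(-7.34); e=np.array([np.cos(th),np.sin(th)]);n=np.array([-e[1],e[0]]);T=np.array([.4721,.0051])
for u,v,z in [(294.5,40.5,.004),(350.5,40.5,.004),(296.5,175,.004),(346.5,175,.004),(304,131,.01),(346,133,.01)]:
    p=onz(im,u,v,z); d=p[:2]-T; print(p.round(4),'fwd',(d@e).round(4),'left',(d@n).round(4))
E
```

```text
[0.5726 0.0065 0.004 ] fwd 0.0995 left 0.0143
[ 0.569  -0.0217  0.004 ] fwd 0.0995 left -0.0142
[0.5036 0.0157 0.004 ] fwd 0.0299 left 0.0145
[ 0.5    -0.0123  0.004 ] fwd 0.0299 left -0.0137
[0.5276 0.0077 0.01  ] fwd 0.0547 left 0.0097
[ 0.5237 -0.0141  0.01  ] fwd 0.0536 left -0.0124
```

Emit:
move_arm:
  series:
    - [[0, 0, 0.005, 0, 0, 0, 0.01], [0, 0, 0.01, 0, 0, 0, 0.01], [0, 0, 0.015, 0, 0, 0, 0.01], [0, 0.005, 0.015, 0, 0, 0, 0.01], [-0.002, 0.012, 0.01, 0, 0, 0.02, 0.01], [-0.003, 0.02, 0.005, 0, 0, 0.03, 0.01], [-0.004, 0.025, 0, 0, 0, 0.03, 0.01], [-0.004, 0.025, 0, 0, 0, 0.03, 0.01], [-0.004, 0.025, 0, 0, 0, 0.03, 0.01], [-0.004, 0.025, 0, 0, 0, 0.03, 0.01], [-0.004, 0.025, 0, 0, 0, 0.03, 0.01], [-0.003, 0.02, -0.005, 0, 0, 0.03, 0.01], [-0.002, 0.012, -0.01, 0, 0, 0.0194, 0.01], [0, 0.007, -0.01, 0, 0, 0, 0.01], [0, 0, -0.01, 0, 0, 0, 0.01], [0, 0, -0.008, 0, 0, 0, 0.01], [0, 0, 0, 0, 0, 0, 0.01], [0, 0, 0, 0, 0, 0, 0.01], [0, 0, 0, 0, 0, 0, 0.01]]

```text
clock: 8.98
position: [0.4424, 0.2056, 0.0689]
ee_rot: [0.0, 0.998, 0.06, 0.0]
contact_force: [-0.5, 0.4, -1.7]
width: 0.0233
```

```bash
python3 -c "
from h import *
im=savew('pics/w6.png')"
```

```text
t 8.9833 pos [0.4424 0.2056 0.0689] rotvec/yaw of tool x 6.88 toolz [ 2.e-04 -2.e-04 -1.e+00] F [-0.49  0.43 -1.68] w 0.0233 cam [0.508 0.215 0.2  ]
```

View pics/w6.png

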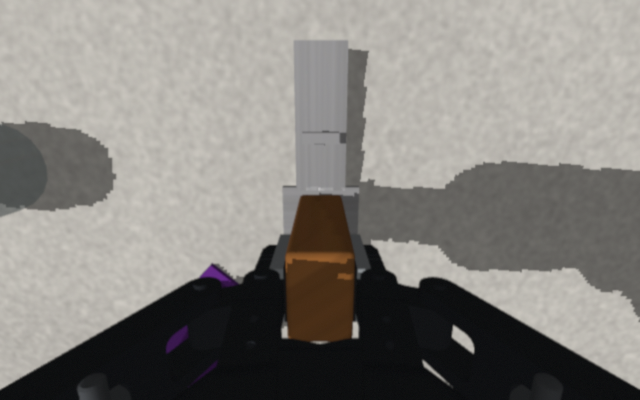

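Emit:
move_arm:
  series:
    - [[0, 0, -0.003, 0, 0, 0, 0.01], [0, 0, -0.0019, 0, 0, 0, 0.01], [0.004, 0.0005, 0, 0, 0, 0, 0.01], [0.007, 0.0009, 0, 0, 0, 0, 0.01], [0.007, 0.0009, 0, 0, 0, 0, 0.01], [0.007, 0.0009, 0, 0, 0, 0, 0.01], [0.007, 0.0008, 0, 0, 0, 0, 0.01], [0.007, 0.0009, 0, 0, 0, 0, 0.01], [0.007, 0.0008, 0, 0, 0, 0, 0.01], [0.007, 0.0009, 0, 0, 0, 0, 0.01], [0.007, 0.0008, 0, 0, 0, 0, 0.01], [0.006, 0.0007, 0, 0, 0, 0, 0.01], [0.0035, 0.0004, 0, 0, 0, 0, 0.01], [0, 0, 0, 0, 0, 0, 0.01], [0, 0, 0, 0, 0, 0, 0.01], [0, 0, 0, 0, 0, 0, 0.01]]

```text
clock: 10.37
position: [0.511, 0.2144, 0.0638]
ee_rot: [0.0, 0.998, 0.061, -0.001]
contact_force: [0.2, 0.2, -1.2]
width: 0.0237
```

```bash
python3 -c "
from h import *
im=savew('pics/w7.png')"
```

```text
t 10.3667 pos [0.511  0.2144 0.0638] rotvec/yaw of tool x 6.95 toolz [-1.e-03 -3.e-04 -1.e+00] F [ 0.21  0.19 -1.23] w 0.0237 cam [0.576 0.224 0.195]
```

View pics/w7.png

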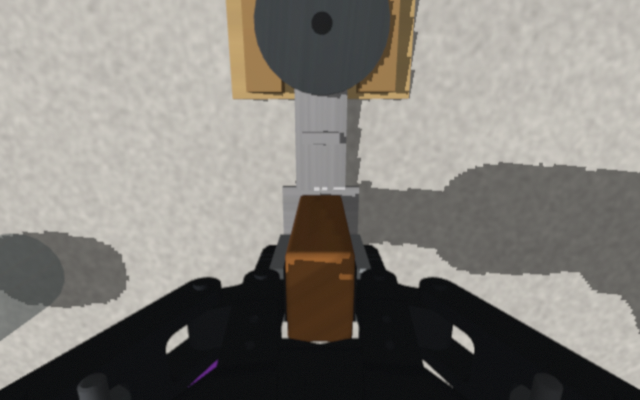

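```bash
python3 - <<'E'
from h import *
im=load('pics/w7.png')
th=np.radians(6.95); e=np.array([np.cos(th),np.sin(th)]);n=np.array([-e[1],e[0]]);T=np.array([.511,.2144])
for nm,u,v,z in [('hole',321.5,22.5,.028),('nearedge',323,97,.022),('L',254,22,.028),('R',392,22,.028),('stop front L',303,132,.0218),('stopR',344,132,.0218),('bladeL',296,105,.0158),('bladeR',347,105,.0158),('railLin',284,95,.022),('railRin',355,95,.022),('baseL',233,99,.004),('baseR',408,99,.004)]:
    p=onz(im,u,v,z); d=p[:2]-T; print(nm,p.round(4),'fwd',(d@e).round(4),'left',(d@n).round(4))
E
```

```text
hole [0.6152 0.2279 0.028 ] fwd 0.1051 left 0.0008
nearedge [0.5825 0.2231 0.022 ] fwd 0.072 left -0.0001
L [0.6116 0.2592 0.028 ] fwd 0.1053 left 0.0323
R [0.6194 0.1952 0.028 ] fwd 0.1053 left -0.0321
stop front L [0.5638 0.2313 0.0218] fwd 0.0544 left 0.0104
stopR [0.5664 0.2099 0.0218] fwd 0.0544 left -0.0112
bladeL [0.5769 0.2368 0.0158] fwd 0.0682 left 0.0143
bladeR [0.5802 0.2098 0.0158] fwd 0.0682 left -0.0129
railLin [0.5811 0.243  0.022 ] fwd 0.073 left 0.0199
railRin [0.5855 0.2069 0.022 ] fwd 0.073 left -0.0164
baseL [0.5759 0.2734 0.004 ] fwd 0.0716 left 0.0507
baseR [0.5879 0.1751 0.004 ] fwd 0.0716 left -0.0484
```

Emit:
move_arm:
  series:
    - [[0.003, 0.0004, 0, 0, 0, 0, 0.01], [0.004, 0.0005, 0, 0, 0, 0, 0.01], [0.004, 0.0005, 0, 0, 0, 0, 0.01], [0.003, 0.0004, 0, 0, 0, 0, 0.01], [0.002, 0.0002, 0, 0, 0, 0, 0.01], [0, 0, 0, 0, 0, 0, 0.01], [0, 0, 0, 0, 0, 0, 0.01], [0, 0, 0, 0, 0, 0, 0.01]]

```text
clock: 11.08
position: [0.5273, 0.2165, 0.0638]
ee_rot: [0.0, 0.998, 0.061, -0.0]
contact_force: [-0.2, -0.7, -3.3]
width: 0.0234
```

```bash
python3 -c "
from h import *
im=savew('pics/w8.png')
cv2.imwrite('pics/w8z.png',cv2.resize(im['color'][0:200,220:420,::-1],None,fx=3,fy=3,interpolation=cv2.INTER_CUBIC))"
```

```text
t 11.0833 pos [0.5273 0.2165 0.0638] rotvec/yaw of tool x 6.94 toolz [-5.e-04 -2.e-04 -1.e+00] F [-0.22 -0.68 -3.26] w 0.0234 cam [0.593 0.226 0.195]
```

View pics/w8z.png

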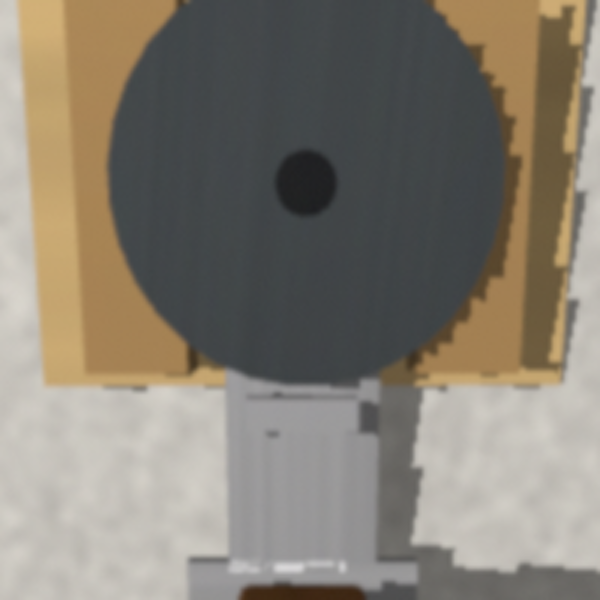

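Emit:
move_arm:
  series:
    - [[0, 0, 0.002, 0, 0, 0, 0.01], [0, 0, 0.002, 0, 0, 0, 0.01], [0, 0, 0.001, 0, 0, 0, 0.01], [0, 0, 0.0005, 0, 0, 0, 0.01], [0, 0, 0.0005, 0, 0, 0, 0.01], [0, 0, 0.0005, 0, 0, 0, 0.01], [0, 0, 0.0005, 0, 0, 0, 0.01], [0, 0, 0.001, 0, 0, 0, 0.01], [0, 0, 0.001, 0, 0, 0, 0.01], [0, 0, 0.002, 0, 0, 0, 0.01], [0, 0, 0.002, 0, 0, 0, 0.01], [0, 0, 0, 0, 0, 0, 0.01], [0, 0, 0, 0, 0, 0, 0.01], [0, 0, 0, 0, 0, 0, 0.01]]

```text
clock: 12.3
position: [0.5276, 0.2166, 0.077]
ee_rot: [0.0, 0.998, 0.061, 0.0]
contact_force: [0.2, 0.2, -3.9]
width: 0.0238
```

```bash
python3 -c "
from h import *
im=savew('pics/w9.png')
save('side','pics/s9.png')"
```

```text
t 12.3 pos [0.5276 0.2166 0.077 ] rotvec/yaw of tool x 6.94 toolz [ 0. -0. -1.] F [ 0.16  0.23 -3.9 ] w 0.0238 cam [0.593 0.226 0.208]
```

View pics/w9.png

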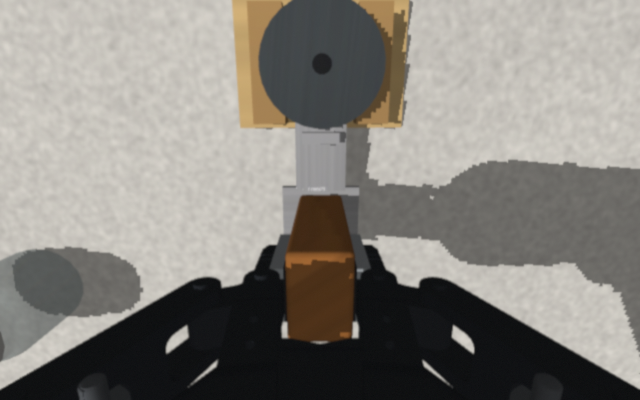

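Emit:
move_arm:
  series:
    - [[0, 0, 0.002, 0, 0, 0, 0.01], [0, 0, 0.004, 0, 0, 0, 0.01], [0, 0, 0.006, 0, 0, 0, 0.01], [0, 0, 0.007, 0, 0, 0, 0.01], [0, 0, 0.008, 0, 0, 0, 0.01], [0, 0, 0.008, 0, 0, 0, 0.01], [0, 0, 0.007, 0, 0, 0, 0.01], [0, 0, 0.006, 0, 0, 0, 0.01], [0, 0, 0.004, 0, 0, 0, 0.01], [0, 0, 0.002, 0, 0, 0, 0.01], [0, 0, 0, 0, 0, 0, 0.01], [0, 0, 0, 0, 0, 0, 0.01], [0, 0, 0, 0, 0, 0, 0.01], [0, 0, 0, 0, 0, 0, 0.01], [0, 0, 0, 0, 0, 0, 0.01], [0, 0, 0, 0, 0, 0, 0.01]]

```text
clock: 13.73
position: [0.5275, 0.2165, 0.1306]
ee_rot: [0.0, 0.998, 0.061, -0.0]
contact_force: [-0.4, 0.4, -4.0]
width: 0.0232
```

```bash
python3 -c "
from h import *
im=savew('pics/w10.png')
im=save('side','pics/s10.png')
cv2.imwrite('pics/s10z.png',cv2.resize(im['color'][100:250,200:400,::-1],None,fx=3,fy=3,interpolation=cv2.INTER_CUBIC))"
```

```text
t 13.7333 pos [0.5275 0.2165 0.1306] rotvec/yaw of tool x 6.94 toolz [-5.e-04 -2.e-04 -1.e+00] F [-0.35  0.45 -4.05] w 0.0232 cam [0.593 0.226 0.262]
```

View pics/w10.png

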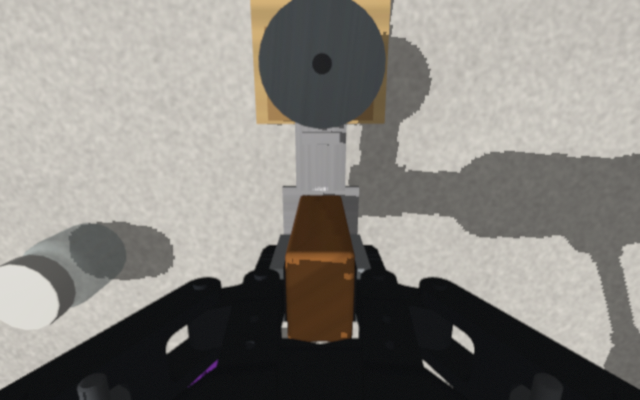

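View pics/s10z.png

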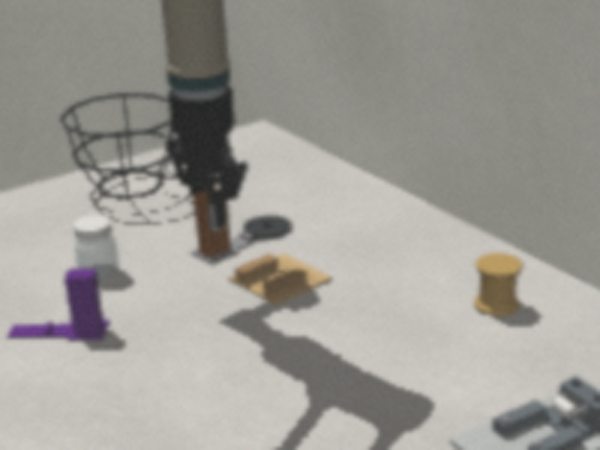

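Emit:
move_arm:
  series:
    - [[0, -0.0025, 0, 0, 0, 0, 0.01], [0, -0.005, 0, 0, 0, -0.003, 0.01], [0, -0.0075, 0, 0, 0, -0.005, 0.01], [0, -0.01, 0, 0, 0, -0.006, 0.01], [0, -0.0125, 0, 0, 0, -0.006, 0.01], [0, -0.015, 0, 0, 0, -0.006, 0.01], [0, -0.0175, 0, 0, 0, -0.006, 0.01], [0, -0.0175, 0, 0, 0, -0.006, 0.01], [0, -0.0175, 0, 0, 0, -0.006, 0.01], [0, -0.0175, 0, 0, 0, -0.006, 0.01], [0, -0.0175, 0, 0, 0, -0.006, 0.01], [0, -0.0175, 0, 0, 0, -0.006, 0.01], [0, -0.0175, 0, 0, 0, -0.006, 0.01], [0, -0.015, 0, 0, 0, -0.006, 0.01], [0, -0.0125, 0, 0, 0, -0.006, 0.01], [0, -0.01, 0, 0, 0, -0.006, 0.01], [0, -0.0075, 0, 0, 0, -0.005, 0.01], [0, -0.005, 0, 0, 0, -0.003, 0.01], [0, -0.0025, 0, 0, 0, 0, 0.01]]

```text
clock: 15.42
position: [0.5276, -0.0116, 0.1309]
ee_rot: [0.0, 1.0, 0.013, 0.0]
contact_force: [0.6, -0.3, -4.0]
width: 0.0234
```

Emit:
move_arm:
  series:
    - [[0, -0.0025, 0, 0, 0, 0, 0.01], [0, -0.005, 0, 0, 0, -0.003, 0.01], [0, -0.0075, 0, 0, 0, -0.005, 0.01], [0, -0.01, 0, 0, 0, -0.006, 0.01], [0, -0.0125, 0, 0, 0, -0.006, 0.01], [0, -0.015, 0, 0, 0, -0.006, 0.01], [0, -0.0175, 0, 0, 0, -0.006, 0.01], [0, -0.0175, 0, 0, 0, -0.006, 0.01], [0, -0.0175, 0, 0, 0, -0.006, 0.01], [0, -0.017, 0, 0, 0, -0.006, 0.01], [0, -0.0165, 0, 0, 0, -0.006, 0.01], [0, -0.0165, 0, 0, 0, -0.006, 0.01], [0, -0.0165, 0, 0, 0, -0.006, 0.01], [0, -0.015, 0, 0, 0, -0.006, 0.01], [0, -0.0125, 0, 0, 0, -0.006, 0.01], [0, -0.01, 0, 0, 0, -0.006, 0.01], [0, -0.0075, 0, 0, 0, -0.003, 0.01], [0, -0.004, 0, 0, 0, -0.001, 0.01], [0, -0.002, 0, 0, 0, 0, 0.01], [0, 0, 0, 0, 0, 0, 0.01]]

```text
clock: 17.08
position: [0.5276, -0.2334, 0.1309]
ee_rot: [-0.0, 1.0, -0.031, -0.0]
contact_force: [0.1, -0.0, -4.1]
width: 0.0231
```

```bash
python3 -c "
from h import *
im=savew('pics/w11.png')"
```

```text
t 17.0833 pos [ 0.5276 -0.2334  0.1309] rotvec/yaw of tool x -3.6 toolz [-1.e-04  2.e-04 -1.e+00] F [ 0.06 -0.01 -4.06] w 0.0231 cam [ 0.593 -0.236  0.262]
```

View pics/w11.png

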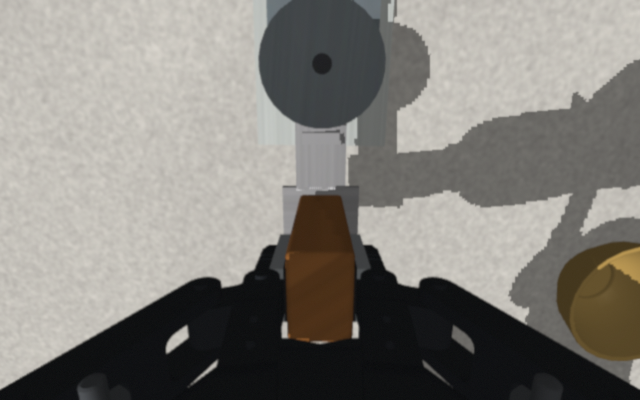

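Emit:
move_arm:
  series:
    - [[0, 0, -0.002, 0, 0, -0.003, 0.01], [0, 0, -0.004, 0, 0, -0.003, 0.01], [0, 0, -0.006, 0, 0, 0, 0.01], [0, 0, -0.007, 0, 0, 0, 0.01], [0, 0, -0.008, 0, 0, 0, 0.01], [0, 0, -0.008, 0, 0, 0, 0.01], [0, 0, -0.007, 0, 0, 0, 0.01], [0, 0, -0.006, 0, 0, 0, 0.01], [0, 0, -0.004, 0, 0, 0, 0.01], [0, 0, -0.002, 0, 0, 0, 0.01], [0, 0, 0, 0, 0, 0, 0.01], [0, 0, 0, 0, 0, 0, 0.01], [0, 0, 0, 0, 0, 0, 0.01]]

```text
clock: 18.22
position: [0.5279, -0.2337, 0.0773]
ee_rot: [0.0, 0.999, -0.034, 0.0]
contact_force: [-0.5, -0.7, -3.9]
width: 0.0235
```

```bash
cat > meas.py <<'E'
from h import *
import sys
im=savew(sys.argv[1])
c=im['color'];m=(c.max(2)<48).astype(np.uint8);m[:20]*=1;m[110:]=0;m[:,:290]=0;m[:,350:]=0
s=manip.get_state();z=s['position'][2]-.042
q=s['ee_rot'];Rt=Ro.from_quat([q[1],q[2],q[3],q[0]]).as_matrix()
n,l,st,ce=cv2.connectedComponentsWithStats(m)
for i in range(1,n):
    if 100<st[i,4]<600: 
        p=onz(im,*ce[i],z);d=Rt.T@(p-s['position']);print('hole',ce[i].round(1),st[i],p.round(4),'tool fwd',d[0].round(4),'left',-d[1].round(4))
        S=np.array([.6449,-.2416]);e=np.array([.9976,-.0689]);dd=p[:2]-S;print('rel seat along',(dd@e).round(4),'left',(dd[1]*e[0]-dd[0]*e[1]).round(4))
E
python3 meas.py pics/w12.png
```

```text
t 18.2167 pos [ 0.5279 -0.2337  0.0773] rotvec/yaw of tool x -3.94 toolz [ 8.e-04 -6.e-04 -1.e+00] F [-0.51 -0.7  -3.91] w 0.0235 cam [ 0.593 -0.237  0.208]
hole [321.6  63.4] [313  54  19  20 299] [ 0.6157 -0.2392  0.0354] tool fwd 0.0879 left 0.0005
rel seat along -0.0293 left 0.0004
```

View pics/w12.png

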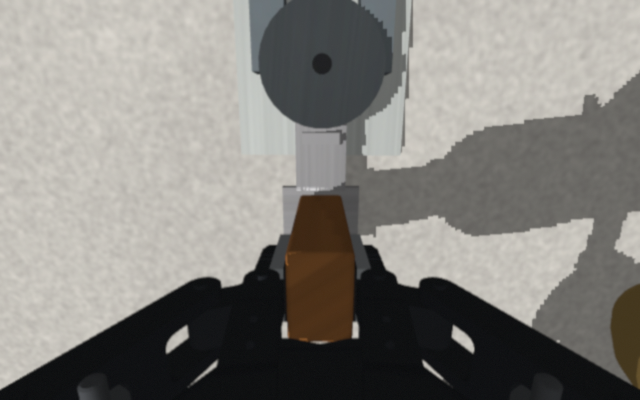

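Emit:
move_arm:
  series:
    - [[0.0015, -0.0001, -0.0004, 0, 0, 0, 0.01], [0.003, -0.0002, -0.0004, 0, 0, 0, 0.01], [0.004, -0.0003, 0, 0, 0, 0, 0.01], [0.004, -0.0003, 0, 0, 0, 0, 0.01], [0.004, -0.0003, 0, 0, 0, 0, 0.01], [0.003, -0.0002, 0, 0, 0, 0, 0.01], [0.0015, -0.0001, 0, 0, 0, 0, 0.01], [0.001, -0.0001, 0, 0, 0, 0, 0.01], [0, 0, 0, 0, 0, 0, 0.01], [0, 0, 0, 0, 0, 0, 0.01], [0, 0, 0, 0, 0, 0, 0.01]]

```text
clock: 19.18
position: [0.5493, -0.2349, 0.0761]
ee_rot: [-0.0, 0.999, -0.034, -0.0]
contact_force: [0.4, 0.5, -3.7]
width: 0.0234
```

```bash
python3 meas.py pics/w13.png
```

```text
t 19.1833 pos [ 0.5493 -0.2349  0.0761] rotvec/yaw of tool x -3.94 toolz [-4.e-04  1.e-04 -1.e+00] F [ 0.38  0.47 -3.7 ] w 0.0234 cam [ 0.615 -0.238  0.207]
hole [321.6  63.3] [313  54  19  20 300] [ 0.6371 -0.2404  0.0341] tool fwd 0.0879 left 0.0006
rel seat along -0.0079 left 0.0006
```

View pics/w13.png

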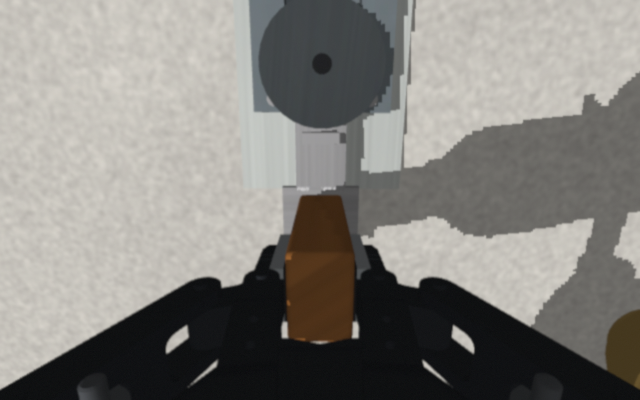

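Emit:
move_arm:
  series:
    - [[0.001, -0.0001, 0, 0, 0, 0, 0.01], [0.001, 0, 0, 0, 0, 0, 0.01], [0.001, -0.0001, 0, 0, 0, 0, 0.01], [0.001, -0.0001, 0, 0, 0, 0, 0.01], [0, 0, 0, 0, 0, 0, 0.01], [0, 0, 0, 0, 0, 0, 0.01]]

```text
clock: 19.73
position: [0.5537, -0.2353, 0.0761]
ee_rot: [0.0, 0.999, -0.034, 0.0]
contact_force: [0.2, -0.4, -3.8]
width: 0.0234
```

```bash
python3 meas.py pics/w14.png
```

```text
t 19.7333 pos [ 0.5537 -0.2353  0.0761] rotvec/yaw of tool x -3.94 toolz [ 0.e+00 -1.e-04 -1.e+00] F [ 0.19 -0.38 -3.79] w 0.0234 cam [ 0.619 -0.238  0.207]
hole [321.6  63.7] [313  54  18  20 299] [ 0.6413 -0.2408  0.0341] tool fwd 0.0878 left 0.0006
rel seat along -0.0037 left 0.0006
```

Emit:
move_arm:
  series:
    - [[0.0005, 0, 0, 0, 0, 0, 0.01], [0.0005, -0.0001, 0, 0, 0, 0, 0.01], [0, 0, 0, 0, 0, 0, 0.01], [0, 0, 0, 0, 0, 0, 0.01]]

```text
clock: 20.12
position: [0.5543, -0.2354, 0.076]
ee_rot: [-0.0, 0.999, -0.034, -0.0]
contact_force: [-0.4, 0.2, -3.4]
width: 0.0234
```

```bash
python3 meas.py pics/w15.png
```

```text
t 20.1167 pos [ 0.5543 -0.2354  0.076 ] rotvec/yaw of tool x -3.94 toolz [-6.e-04  1.e-04 -1.e+00] F [-0.36  0.22 -3.44] w 0.0234 cam [ 0.62  -0.238  0.207]
hole [321.6  64.6] [313  55  19  20 299] [ 0.6415 -0.2408  0.034 ] tool fwd 0.0873 left 0.0006
rel seat along -0.0035 left 0.0006
```

Emit:
move_arm:
  series:
    - [[0.0005, 0, 0, 0, 0, 0, 0.01], [0.0005, -0.0001, 0, 0, 0, 0, 0.01], [0, 0, 0, 0, 0, 0, 0.01], [0, 0, 0, 0, 0, 0, 0.01]]

```text
clock: 20.5
position: [0.5557, -0.2356, 0.0761]
ee_rot: [0.0, 0.999, -0.034, 0.0]
contact_force: [-0.6, 0.4, -3.6]
width: 0.0233
```

```bash
python3 meas.py pics/w16.png
```

```text
t 20.5 pos [ 0.5557 -0.2356  0.0761] rotvec/yaw of tool x -3.94 toolz [ 1.e-04 -1.e-04 -1.e+00] F [-0.56  0.36 -3.55] w 0.0233 cam [ 0.621 -0.239  0.207]
hole [321.4  67.6] [312  58  19  20 298] [ 0.6415 -0.2408  0.0341] tool fwd 0.0859 left 0.0006
rel seat along -0.0035 left 0.0005
```

Emit:
move_arm:
  series:
    - [[0.0005, 0, 0, 0, 0, 0, 0.01], [0.0005, -0.0001, 0, 0, 0, 0, 0.01], [0.0005, 0, 0, 0, 0, 0, 0.01], [0.0005, 0, 0, 0, 0, 0, 0.01], [0.0005, -0.0001, 0, 0, 0, 0, 0.01], [0.0005, 0, 0, 0, 0, 0, 0.01], [0.0005, 0, 0, 0, 0, 0, 0.01], [0.0005, -0.0001, 0, 0, 0, 0, 0.01], [0, 0, 0, 0, 0, 0, 0.01], [0, 0, 0, 0, 0, 0, 0.01], [0, 0, 0, 0, 0, 0, 0.01]]

```text
clock: 21.47
position: [0.5592, -0.2357, 0.076]
ee_rot: [-0.0, 0.999, -0.034, -0.0]
contact_force: [-4.4, 0.5, -3.3]
width: 0.0235
```

```bash
python3 meas.py pics/w17.png
```

```text
t 21.4667 pos [ 0.5592 -0.2357  0.076 ] rotvec/yaw of tool x -3.94 toolz [-9.e-04  3.e-04 -1.e+00] F [-4.43  0.52 -3.26] w 0.0235 cam [ 0.625 -0.239  0.207]
hole [321.6  68. ] [313  58  18  21 297] [ 0.6447 -0.241   0.034 ] tool fwd 0.0857 left 0.0006
rel seat along -0.0002 left 0.0006
```

View pics/w17.png

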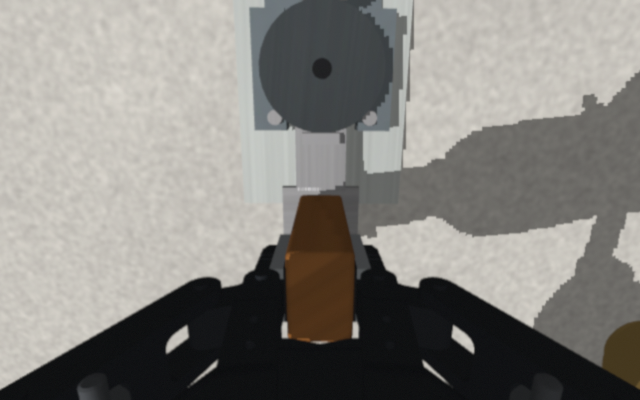

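Emit:
move_arm:
  series:
    - [[0.0005, 0, 0, 0, 0, 0, 0.01], [0.0005, -0.0001, 0, 0, 0, 0, 0.01], [0.0005, 0, 0, 0, 0, 0, 0.01], [0.0005, 0, 0, 0, 0, 0, 0.01], [0.0003, 0, 0, 0, 0, 0, 0.01], [0, 0, 0, 0, 0, 0, 0.01], [0, 0, 0, 0, 0, 0, 0.01], [0, 0, 0, 0, 0, 0, 0.01]]

```text
clock: 22.18
position: [0.5616, -0.2359, 0.076]
ee_rot: [-0.0, 0.999, -0.034, -0.0]
contact_force: [-4.4, 0.3, -4.3]
width: 0.0234
```

```bash
python3 meas.py pics/w18.png; python3 -c "
from h import *
im=load('pics/w18.png')
cv2.imwrite('pics/w18z.png',cv2.resize(im['color'][0:200,220:420,::-1],None,fx=3,fy=3,interpolation=cv2.INTER_CUBIC))"
```

```text
t 22.1833 pos [ 0.5616 -0.2359  0.076 ] rotvec/yaw of tool x -3.94 toolz [-6.e-04  1.e-04 -1.e+00] F [-4.36  0.3  -4.3 ] w 0.0234 cam [ 0.627 -0.239  0.207]
hole [321.6  68.3] [313  59  19  20 299] [ 0.647  -0.2412  0.034 ] tool fwd 0.0856 left 0.0005
rel seat along 0.0021 left 0.0006
```

View pics/w18z.png

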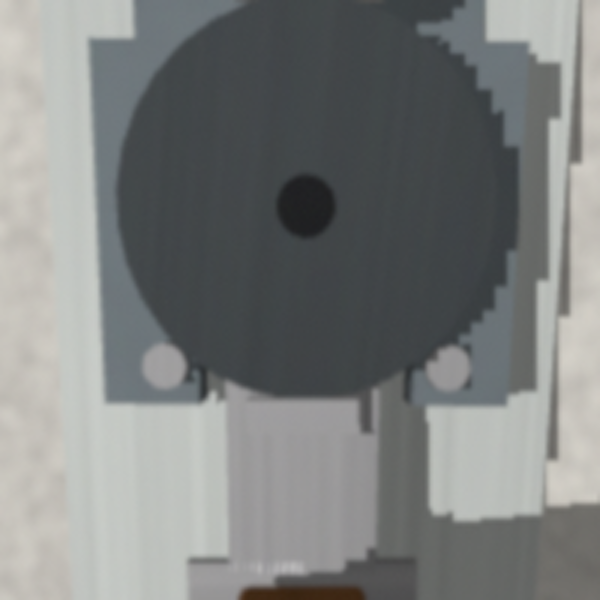

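Emit:
move_arm:
  series:
    - [[0, 0, -0.0005, 0, 0, 0, 0.01], [0, 0, -0.0005, 0, 0, 0, 0.01], [0, 0, -0.0005, 0, 0, 0, 0.01], [0, 0, -0.0005, 0, 0, 0, 0.01], [0, 0, -0.0005, 0, 0, 0, 0.01], [0, 0, -0.0005, 0, 0, 0, 0.01], [0, 0, -0.0005, 0, 0, 0, 0.01], [0, 0, -0.0005, 0, 0, 0, 0.01], [0, 0, 0, 0, 0, 0, 0.01], [0, 0, 0, 0, 0, 0, 0.01]]

```text
clock: 23.07
position: [0.562, -0.236, 0.072]
ee_rot: [0.0, 0.999, -0.034, 0.0]
contact_force: [-4.3, 0.5, -4.5]
width: 0.0233
```

```bash
python3 meas.py pics/w19.png
```

```text
t 23.0667 pos [ 0.562 -0.236  0.072] rotvec/yaw of tool x -3.95 toolz [ 1.e-04 -2.e-04 -1.e+00] F [-4.32  0.5  -4.49] w 0.0233 cam [ 0.627 -0.239  0.203]
hole [321.2  70.1] [312  61  19  20 293] [ 0.6466 -0.2411  0.0301] tool fwd 0.0848 left 0.0008
rel seat along 0.0017 left 0.0006
```

Emit:
move_arm:
  series:
    - [[0, 0, -0.0005, 0, 0, 0, 0.01], [0, 0, -0.0005, 0, 0, 0, 0.01], [0, 0, -0.0005, 0, 0, 0, 0.01], [0, 0, -0.0005, 0, 0, 0, 0.01], [0, 0, -0.0005, 0, 0, 0, 0.01], [0, 0, -0.0005, 0, 0, 0, 0.01], [0, 0, -0.0005, 0, 0, 0, 0.01], [0, 0, -0.0005, 0, 0, 0, 0.01], [0, 0, 0, 0, 0, 0, 0.01], [0, 0, 0, 0, 0, 0, 0.01]]

```text
clock: 23.95
position: [0.5619, -0.2361, 0.0691]
ee_rot: [0.0, 0.999, -0.034, 0.0]
contact_force: [-7.2, 0.5, 0.3]
width: 0.0231
```

```bash
python3 meas.py pics/w20.png; python3 -c "
from h import *
im=load('pics/w20.png')
cv2.imwrite('pics/w20z.png',cv2.resize(im['color'][0:200,220:420,::-1],None,fx=3,fy=3,interpolation=cv2.INTER_CUBIC))
im=save('side','pics/s20.png')
cv2.imwrite('pics/s20z.png',cv2.resize(im['color'][180:290,320:460,::-1],None,fx=4,fy=4,interpolation=cv2.INTER_CUBIC))"
```

```text
t 23.95 pos [ 0.5619 -0.2361  0.0691] rotvec/yaw of tool x -3.94 toolz [ 5.e-04 -7.e-04 -1.e+00] F [-7.24  0.47  0.27] w 0.0231 cam [ 0.627 -0.239  0.2  ]
hole [321.   69.5] [312  60  19  20 303] [ 0.6468 -0.2411  0.0271] tool fwd 0.0851 left 0.0009
rel seat along 0.0019 left 0.0006
```

View pics/w20z.png

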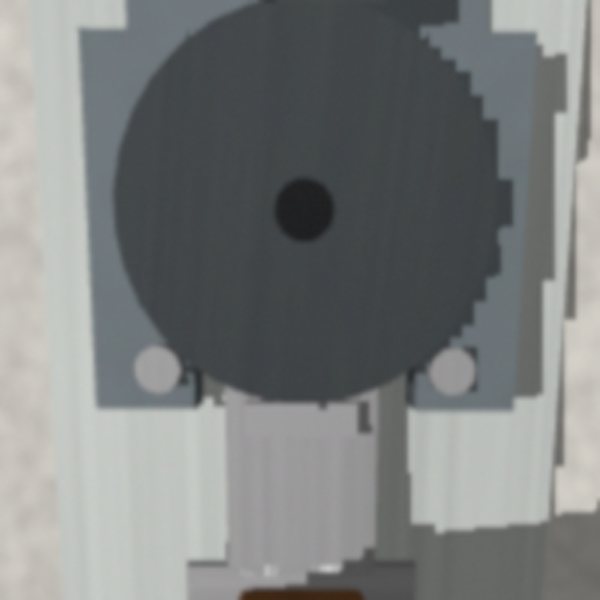

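View pics/s20z.png

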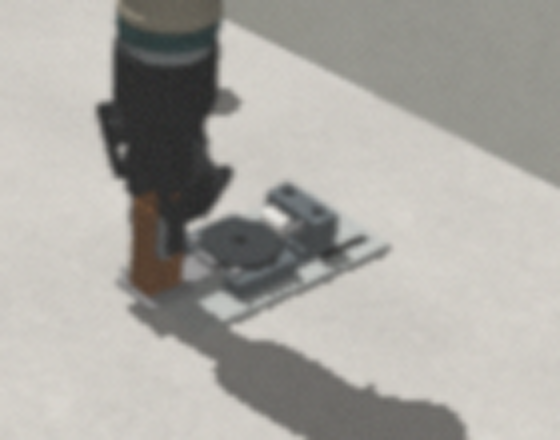

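Emit:
move_arm:
  series:
    - [[-0.0003, 0, 0, 0, 0, 0, 0.01], [-0.0003, 0, 0, 0, 0, 0, 0.01], [-0.0004, 0.0001, 0, 0, 0, 0, 0.01], [0, 0, 0, 0, 0, 0, 0.01], [0, 0, 0, 0, 0, 0, 0.01]]

```text
clock: 24.47
position: [0.5617, -0.2361, 0.0689]
ee_rot: [0.0, 0.999, -0.034, 0.001]
contact_force: [-4.5, 1.2, -0.8]
width: 0.0232
```

```bash
python3 meas.py pics/w21.png
```

```text
t 24.4667 pos [ 0.5617 -0.2361  0.0689] rotvec/yaw of tool x -3.94 toolz [ 2.e-03 -9.e-04 -1.e+00] F [-4.5   1.21 -0.77] w 0.0232 cam [ 0.627 -0.239  0.2  ]
hole [321.   69.2] [312  59  19  21 303] [ 0.6469 -0.2412  0.0268] tool fwd 0.0853 left 0.0009
rel seat along 0.0019 left 0.0006
```

Emit:
move_arm:
  series:
    - [[-0.0003, 0, 0, 0, 0, 0, 0.01], [-0.0003, 0, 0, 0, 0, 0, 0.01], [-0.0004, 0.0001, 0, 0, 0, 0, 0.01], [0, 0, 0, 0, 0, 0, 0.01], [0, 0, 0, 0, 0, 0, 0.01]]

```text
clock: 24.93
position: [0.5606, -0.2361, 0.0683]
ee_rot: [0.0, 0.999, -0.034, 0.001]
contact_force: [-1.1, 0.4, -1.4]
width: 0.0237
```

```bash
python3 meas.py pics/w22.png
```

```text
t 24.9333 pos [ 0.5606 -0.2361  0.0683] rotvec/yaw of tool x -3.95 toolz [ 1.5e-03 -8.0e-04 -1.0e+00] F [-1.05  0.35 -1.37] w 0.0237 cam [ 0.626 -0.239  0.199]
hole [320.9  68.7] [312  59  19  20 305] [ 0.646  -0.2411  0.0262] tool fwd 0.0856 left 0.0009
rel seat along 0.001 left 0.0006
```

View pics/w22.png

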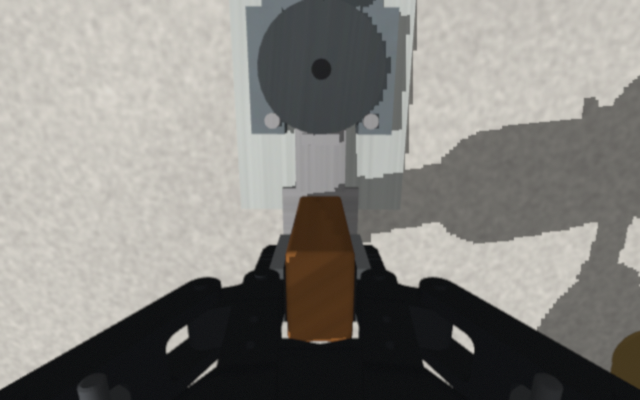

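Emit:
move_arm:
  series:
    - [[-0.0004, 0, 0, 0, 0, 0, 0.01], [-0.0004, 0, 0, 0, 0, 0, 0.01], [-0.0004, 0.0001, 0, 0, 0, 0, 0.01], [-0.0004, 0, 0, 0, 0, 0, 0.01], [-0.0004, 0, 0, 0, 0, 0, 0.01], [0, 0, 0, 0, 0, 0, 0.01], [0, 0, 0, 0, 0, 0, 0.01]]

```text
clock: 25.57
position: [0.5579, -0.2357, 0.0682]
ee_rot: [0.0, 0.999, -0.034, 0.0]
contact_force: [0.4, -0.6, -2.2]
width: 0.0235
```

```bash
python3 meas.py pics/w23.png; python3 -c "
from h import *
im=load('pics/w23.png')
cv2.imwrite('pics/w23z.png',cv2.resize(im['color'][0:200,220:420,::-1],None,fx=3,fy=3,interpolation=cv2.INTER_CUBIC))"
```

```text
t 25.5667 pos [ 0.5579 -0.2357  0.0682] rotvec/yaw of tool x -3.95 toolz [ 2.e-04 -2.e-04 -1.e+00] F [ 0.38 -0.59 -2.16] w 0.0235 cam [ 0.623 -0.239  0.199]
hole [321.4  63.2] [312  53  19  21 307] [ 0.6458 -0.241   0.0261] tool fwd 0.088 left 0.0007
rel seat along 0.0008 left 0.0006
```

View pics/w23z.png

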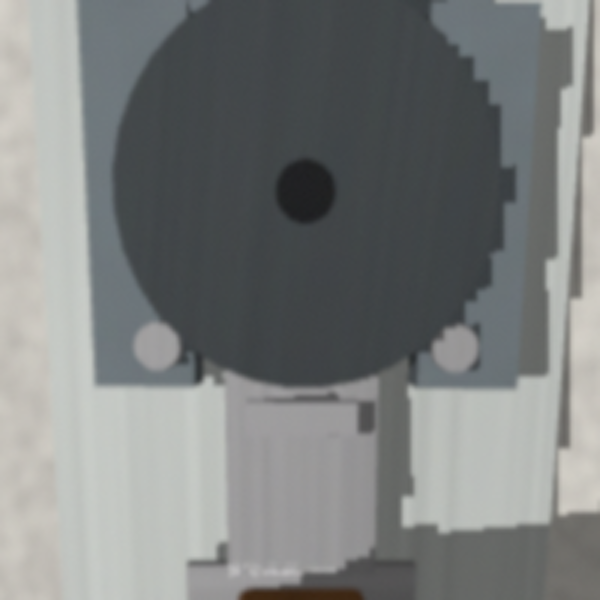

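Emit:
move_arm:
  series:
    - [[0, 0, -0.001, 0, 0, 0, 0.01], [0, 0, -0.0015, 0, 0, 0, 0.01], [0, 0, -0.0015, 0, 0, 0, 0.01], [0, 0, -0.001, 0, 0, 0, 0.01], [0, 0, -0.0005, 0, 0, 0, 0.01], [-0.002, 0.0001, 0, 0, 0, 0, 0.01], [-0.004, 0.0003, 0, 0, 0, 0, 0.01], [-0.006, 0.0004, 0, 0, 0, 0, 0.01], [-0.008, 0.0006, 0, 0, 0, 0, 0.01], [-0.008, 0.0006, 0, 0, 0, 0, 0.01], [0, 0, 0, 0, 0, 0, 0.01], [0, 0, 0, 0, 0, 0, 0.01]]

```text
clock: 26.62
position: [0.5291, -0.2335, 0.0628]
ee_rot: [-0.0, 0.999, -0.035, -0.0]
contact_force: [0.4, 0.2, -2.2]
width: 0.0237
```

```bash
python3 meas.py pics/w24.png
```

```text
t 26.6167 pos [ 0.5291 -0.2335  0.0628] rotvec/yaw of tool x -3.97 toolz [-1.e-04  0.e+00 -1.e+00] F [ 0.39  0.18 -2.24] w 0.0237 cam [ 0.595 -0.237  0.194]
```

View pics/w24.png

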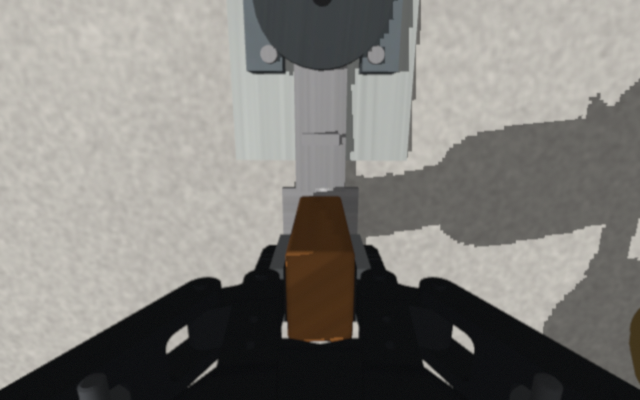

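Emit:
move_arm:
  series:
    - [[-0.006, 0.0004, 0, 0, 0, 0, 0.01], [-0.01, 0.0007, 0, 0, 0, 0, 0.01], [-0.012, 0.0008, 0, 0, 0, 0, 0.01], [-0.012, 0.0008, 0, 0, 0, 0, 0.01], [-0.012, 0.0008, 0, 0, 0, 0, 0.01], [-0.012, 0.0008, 0, 0, 0, 0, 0.01], [-0.012, 0.0008, 0, 0, 0, 0, 0.01], [-0.008, 0.0006, 0.003, 0, 0, 0, 0.01], [-0.004, 0.0003, 0.01, 0, 0, 0, 0.01], [0, 0.005, 0.015, 0, 0, 0, 0.01], [0, 0.012, 0.01, 0, 0, 0, 0.01], [0.002, 0.02, 0, 0, 0, 0, 0.01], [0.002, 0.025, 0, 0, 0, -0.01, 0.01], [0.003, 0.025, 0, 0, 0, -0.01, 0.01], [0.003, 0.025, 0, 0, 0, -0.01, 0.01], [0.003, 0.025, 0, 0, 0, -0.01, 0.01], [0.003, 0.025, 0, 0, 0, -0.01, 0.01], [0.003, 0.025, 0, 0, 0, -0.009, 0.01], [0.002, 0.02, 0, 0, 0, 0, 0.01], [0.002, 0.012, 0, 0, 0, 0, 0.01]]

```text
clock: 28.33
position: [0.465, -0.0059, 0.1016]
ee_rot: [-0.001, 0.998, -0.063, 0.001]
contact_force: [0.1, -0.0, -2.5]
width: 0.0233
```

Emit:
move_arm:
  series:
    - [[0.001, 0.005, 0, 0, 0, 0, 0.01], [0, 0, 0, 0, 0, 0, 0.01], [0, 0, 0, 0, 0, 0, 0.01]]

```text
clock: 28.58
position: [0.4662, -0.0036, 0.1011]
ee_rot: [0.0, 0.998, -0.063, 0.0]
contact_force: [-0.5, 0.3, -2.5]
width: 0.0235
```

```bash
python3 meas.py pics/w25.png; python3 -c "
from h import *
im=save('side','pics/s25.png')
cv2.imwrite('pics/s25z.png',cv2.resize(im['color'][190:290,320:460,::-1],None,fx=4,fy=4,interpolation=cv2.INTER_CUBIC))
im=save('top','pics/t25.png')
cv2.imwrite('pics/t25z.png',cv2.resize(im['color'][130:230,330:450,::-1],None,fx=5,fy=5,interpolation=cv2.INTER_CUBIC))"
```

```text
t 28.5833 pos [ 0.4662 -0.0036  0.1011] rotvec/yaw of tool x -7.26 toolz [ 1.e-03 -7.e-04 -1.e+00] F [-0.45  0.32 -2.54] w 0.0235 cam [ 0.531 -0.01   0.232]
```

View pics/s25z.png

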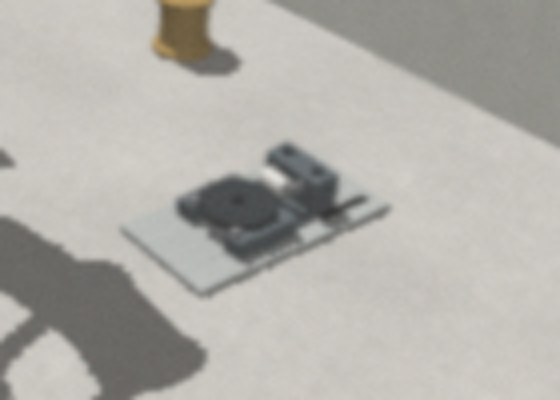

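View pics/t25z.png

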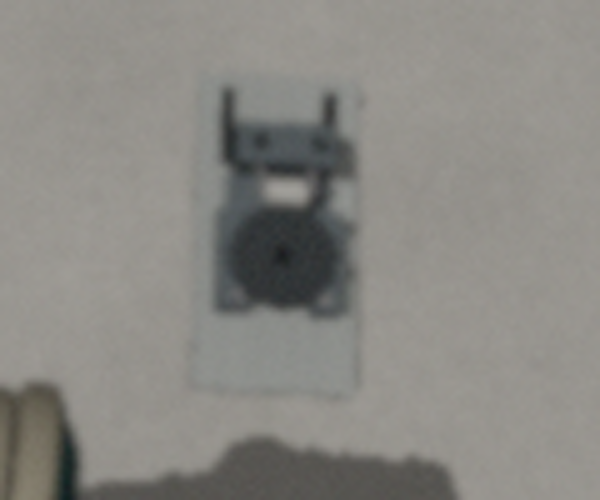

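View pics/w25.png

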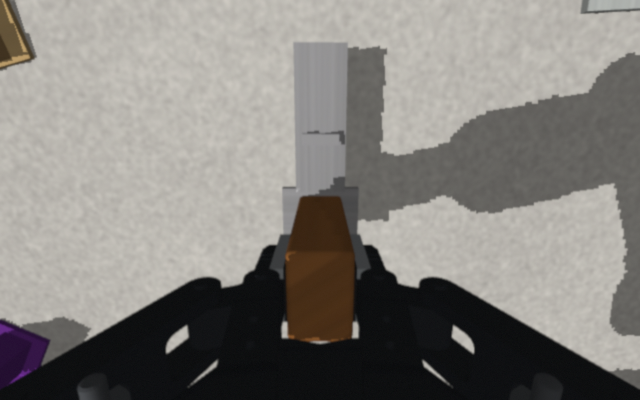

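Emit:
move_arm:
  series:
    - [[0.003, 0.004, -0.005, 0, 0, 0, 0.01], [0.003, 0.004, -0.01, 0, 0, 0, 0.01], [0, 0, -0.01, 0, 0, 0, 0.01], [0, 0, -0.01, 0, 0, 0, 0.01], [0, 0, -0.006, 0, 0, 0, 0.01], [0, 0, -0.003, 0, 0, 0, 0.01], [0, 0, -0.002, 0, 0, 0, 0.01], [0, 0, -0.001, 0, 0, 0, 0.01], [0, 0, -0.001, 0, 0, 0, 0.01], [0, 0, 0, 0, 0, 0, 0.01], [0, 0, 0, 0, 0, 0, 0.01]]

```text
clock: 29.65
position: [0.4722, 0.0043, 0.0531]
ee_rot: [0.0, 0.998, -0.064, 0.001]
contact_force: [-0.3, 0.6, -0.8]
width: 0.0234
```

Emit:
move_arm:
  series:
    - [[0, 0, -0.0005, 0, 0, 0, 0.01], [0, 0, -0.0005, 0, 0, 0, 0.01], [0, 0, 0, 0, 0, 0, 0.01]]

```text
clock: 29.9
position: [0.4718, 0.0044, 0.0523]
ee_rot: [0.0, 0.998, -0.064, 0.0]
contact_force: [-2.8, -0.4, 5.5]
width: 0.0235
```

Emit:
move_arm:
  series:
    - [[0, 0, 0, 0, 0, 0, 0.026], [0, 0, 0, 0, 0, 0, 0.03], [0, 0, 0, 0, 0, 0, 0.035], [0, 0, 0, 0, 0, 0, 0.045], [0, 0, 0, 0, 0, 0, 0.06], [0, 0, 0, 0, 0, 0, 0.075], [0, 0, 0, 0, 0, 0, 0.085], [0, 0, 0, 0, 0, 0, 0.085], [0, 0, 0, 0, 0, 0, 0.085]]
  newtons: 20

```text
clock: 30.65
position: [0.4719, 0.0044, 0.0516]
ee_rot: [0.0, 0.998, -0.064, -0.0]
contact_force: [0.6, 0.8, 0.0]
width: 0.0851
```

```bash
python3 meas.py pics/w26.png
```

```text
t 30.65 pos [0.4719 0.0044 0.0516] rotvec/yaw of tool x -7.32 toolz [-0.e+00 -1.e-04 -1.e+00] F [0.65 0.79 0.04] w 0.0851 cam [ 0.537 -0.003  0.183]
```

View pics/w26.png

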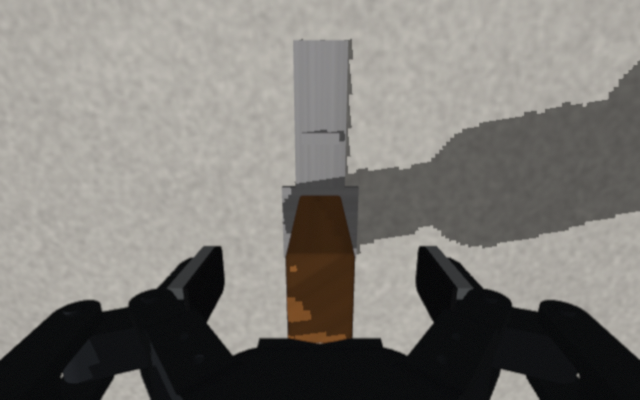

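Emit:
move_arm:
  series:
    - [[0, 0, 0.005, 0, 0, 0, 0.085], [0, 0, 0.015, 0, 0, 0, 0.085], [0, 0, 0.025, 0, 0, 0, 0.085], [0, 0, 0.03, 0, 0, 0, 0.085], [0, 0, 0.03, 0, 0, 0, 0.085], [0, 0, 0.03, 0, 0, 0, 0.085], [0.01, -0.02, 0.012, 0, 0, 0.01, 0.085], [0.01, -0.03, 0, 0, 0, 0.01, 0.085], [0.01, -0.03, 0, 0, 0, 0.01, 0.085], [0.015, -0.03, 0, 0, 0, 0.01, 0.085], [0.015, -0.03, 0, 0, 0, 0.01, 0.085], [0.015, -0.03, 0, 0, 0, 0.008, 0.085], [0.015, -0.03, 0, 0, 0, 0, 0.085], [0.01, -0.025, 0, 0, 0, 0, 0.085], [0.01, -0.015, 0, 0, 0, 0, 0.085], [0, 0, 0, 0, 0, 0, 0.085], [0, 0, 0, 0, 0, 0, 0.085], [0, 0, 0, 0, 0, 0, 0.085]]

```text
clock: 32.2
position: [0.5811, -0.2348, 0.1985]
ee_rot: [-0.001, 0.999, -0.035, -0.001]
contact_force: [-0.3, 0.5, 0.1]
width: 0.0848
```

```bash
python3 - <<'E'
from h import *
im=savew('pics/w27.png'); c=im['color']
m=(c.max(2)<75).astype(np.uint8);m[170:]=0
n,l,st,ce=cv2.connectedComponentsWithStats(m)
for i in range(1,n):
    if st[i,4]>800: print(st[i],ce[i])
save('side','pics/s27.png'); save('top','pics/t27.png')
cv2.imwrite('pics/w27z.png',cv2.resize(c[0:200,220:420,::-1],None,fx=3,fy=3,interpolation=cv2.INTER_CUBIC))
E
```

```text
t 32.2 pos [ 0.5811 -0.2348  0.1985] rotvec/yaw of tool x -4.0 toolz [-0.0012  0.0011 -1.    ] F [-0.26  0.55  0.08] w 0.0848 cam [ 0.647 -0.238  0.33 ]
[ 289    0   76  146 5175] [327.6952657  96.7142029]
```

View pics/w27.png

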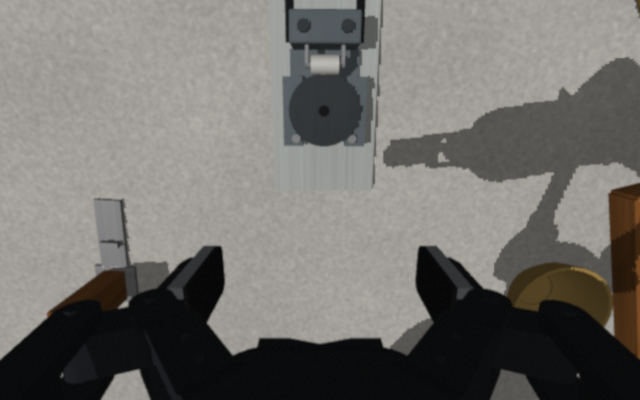

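View pics/s27.png

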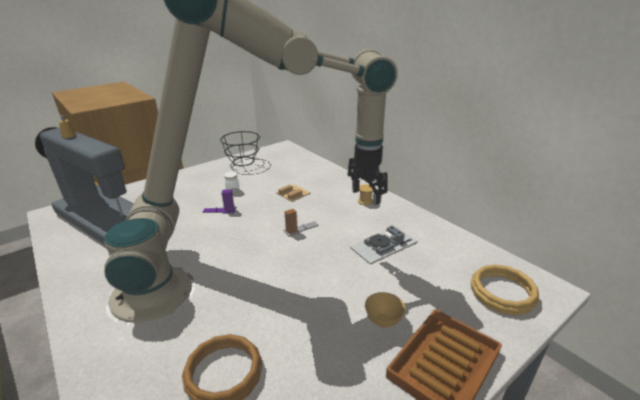

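```bash
python3 - <<'E'
from h import *
im=load('pics/w27.png')
for n,u,v,z in [('hole',323.3,111,.028),('L',288.5,110,.028),('R',362,110,.028),('near',324,146.5,.026),('pinL',296.5,139,.026),('pinR',351,139,.026),('plateL',276,188,.006),('plateR',373,188,.006)]: print(n,onz(im,u,v,z).round(4))
a=load('pics/top0.png')['color'].astype(int);b=load('pics/t27.png')['color'].astype(int)
for n,(u,v) in dict(spool=(306,128),jar=(165,251),basket=(469,249)).items(): print(n,abs(a-b)[v-18:v+18,u-18:u+18].mean())
s=manip.get_state();print(s['clock'],abs(s['qd']).max())
E
```

```text
hole [ 0.6451 -0.2407  0.028 ]
L [ 0.6482 -0.2095  0.028 ]
R [ 0.6436 -0.2756  0.028 ]
near [ 0.6131 -0.2393  0.026 ]
pinL [ 0.6217 -0.2142  0.026 ]
pinR [ 0.6182 -0.2648  0.026 ]
plateL [ 0.5718 -0.1872  0.006 ]
plateR [ 0.5649 -0.2869  0.006 ]
spool 10.945987654320987
jar 11.51466049382716
basket 31.39891975308642
32.35 0.003302574580516375
```

View pics/w27z.png

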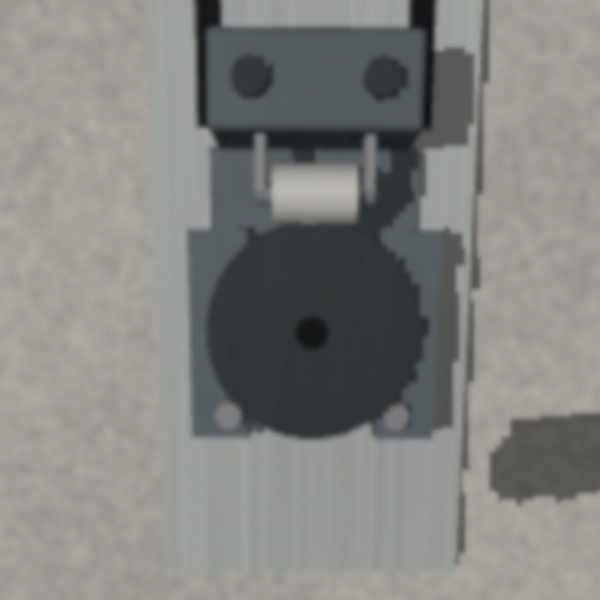

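```bash
python3 -c "
from rig import manip
manip.sign_off()"
```

```text
the job is handed in; nothing more can be done
```

The disc is seated in the clamp, the paddle is back standing near its start, and I handed the job in at about 32 s. No verdict was reported.

- **Carrying:** I slid the paddle under the disc on the stand, lifted it level and carried it to the clamp without it shifting on the blade. The gripper never came near the disc.
- **Seating:** I felt the roller and pushed it in about 5.6 mm. I lowered the disc behind the pins, eased the paddle back until the pins held the disc, then drew the paddle out.
- **Last checks:** The final pictures show the disc lying flat between roller and pins, with its centre within 1 mm of the seat I measured. The paddle stands upright within about 1 mm of its start, and the gripper is clear of everything.
- **Force peak:** While lowering, the wrist force along the blade briefly read 7.2 N instead of the expected 5 N or so. Upward force rose by about 4.5 N at the same time, probably from the backstop rubbing on the disc. My estimate of the total on the disc was about 8 N, under the 10 N limit, and it dropped once I backed off.
- **Bystanders:** The spool and jar looked unchanged in a before-and-after comparison of the top view. The basket area differed, most likely because of the arm's shadow. In the side view the basket sat where it began, though I judged that by eye and did not measure it.

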